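# Clear the drive hatch and hold its sprung cover at the balance point

## Robot

A 6-joint arm with a two-finger parallel gripper is mounted at the origin on the work surface. World frame = base frame: x ahead of the robot, y to its left, z up, the work surface at z = 0. Lengths are in mm, angles in rad, forces in N, time in s.
With the tool pointing down it reaches from about 225 to 875 mm from the base axis. Payload 3.4 kg.
Tool frame: the origin (TCP) lies on the mounting face of the last link; the fingertips stand 173 mm ahead of it and the grasp point (between the pads) lies 155 mm ahead of it (env.tcp_to_tips is the z of the fingertips in the tool frame, in mm); z points along the fingers, y is the direction in which the jaws open and shut (so a half turn about z gives the same grasp; the last joint's range is limited). The gripper opens to 85 mm and grips with 20 to 120 N. Pads are 22 mm wide; open, the fingers measure 114 mm over their backs; the gripper's body (76 mm by 85 mm) begins 54 mm behind the grasp point. The pads swing forward as they close: fully open they stand 13 mm farther back than shut.
Start: joints at [1.054, 0.276, 1.505, -0, 1.361, -0.121], TCP at [221.701, 530.559, 404.728] pointing down, gripper open.
Joint ranges: [-2.89, 2.89], [-0.75, 2.08], [0.22, 2.7], [-1.18, 4.32], [0.11, 2.71], [-2.7, 2.7]. Speed limits (rad/s): [2.57, 2.57, 3.14, 3.14, 3.14, 3.14].

## Interface

Orientations are given as a unit quaternion [x, y, z, w].
In Python, from cell import readout, vision, env gives the robot as it stands.
- The arm moves only by the tool carry_out, never from a script. Its argument "targets" is a list of rows, each an object of numbers: "tx", "ty", "tz": the shift along the tool's x, y, z in m; "yaw": the turn about the tool's z in rad. A call has 1 to 20 rows; each row is the pose to reach, as a shift and turn from the pose commanded when the call began, along the tool's axes at that moment; what a row does not reach only later rows make up. A row lasts 1/8 s, in which the tool goes at most 62.5 mm and 10.7 degrees, less where a joint would pass 70% of its speed; a pose out of reach is approached as far as the arm can. A call with a gripper value outside its range is refused whole. "gripper" is the closure, from 0 (fully open) to 1 (shut), set as the call begins (left out, the last holds). The fingers move at their own pace and stop on an object; "force" is the grip in N (left out, the last holds). Time passes only in rows, so rows that repeat a pose let the fingers close. It gives the time, the measured TCP pose, the force and the opening at its end, in the units of the state.
- readout.observe(): the state, without advancing time (a new reading comes with each control period).
- vision.get_image(name): name is "side" or "top"; returns the picture (480x640x3 uint8, red, green, blue); there is no depth.
- vision.camera_model(name): a dict with "fx", "fy", "cx", "cy" (pixels), "R" (3x3) and "t" (3): a world point X has camera coordinates R X + t. Camera axes: x right, y down, z forward; pixel columns grow to the right and rows downward; lengths in mm; the calibration is good to about 2 mm. A picture is of the moment at which its call begins. camera_model takes no time and is no camera call.
- env.job_done(): hands the job in, once; it reports no verdict.
The state is a dict: "time_s": time; "q": joint angles; "qvel": joint speeds; "tau": joint torques, N m; "position": TCP position; "ee_rot": TCP orientation; "contact_force": force on the tool from outside, world axes, zero at the start; "moment": the same for the moment, N m; "finger_gap": finger opening in mm.
Only numpy, scipy, OpenCV 4.12 (cv2) and the standard library are available. Lean on these libraries where they do the work, as an engineer would, in place of code of your own. Each camera call takes 0.05 s, during which the arm holds its last target.

## Task

The small and medium cups stand on the drive hatch's cover: clear it by nesting the three cups in size order, the medium in the large one and the small in the medium one, upright and fully seated, with the large cup left where it stands. Then test the sprung cover by its steel pull bar: raise it five to ten degrees past its balance point (which is at 50 degrees open, the yellow marks on the cheeks) without letting it fly open to its stop, and ease it back to about ten degrees below balance. Finish while still holding the pull bar there, the cover still, and leave everything else on the deck alone.

Things in the scene. Friction and masses are not known exactly. Their poses are not given: they have to be found in the camera images.
- hatch: Low grey drive box fixed to the deck, 190 (x) x 298 (y) mm, 60 mm high, with the black cover on top. Origin: centre of its underside; its x axis points from the pull bar to the hinge, away from the robot, z up. At the two ends of the hinge, at y = +-145 mm, stand grey cheek plates 8 mm thick, up to 121 mm high, each with a yellow mark in line with the cover's plane at 50 degrees open.
- hinge (a point): Middle of the cover's hinge line, at hatch x = +90 mm, y = 0, 66 mm above the deck. The hinge line is along the hatch's y axis. The cover is a flat black steel plate 172 x 260 mm, 8 mm thick, centred on the hinge's height: shut, its top lies 70 mm above the deck.
- cover (a joint): Opening angle of the cover in rad: 0 shut and level, growing as the edge near the robot rises, stop at 1.5. Gravity and a spring balance at 0.873 rad (50 degrees): below that it falls shut by itself, above it swings open to the stop by itself. Lifting from shut takes about 2 N at the pull bar; within 0.3 rad of balance, under 2 N either way. Hinge friction is very small; it does not stay where it is left.
- pull: Round steel pull bar of the cover, 12 mm thick and 120 mm long, origin at its middle, y along the bar, x towards the hinge. It lies in the cover's plane, 215 mm from the hinge line and 37 mm clear of the cover's near edge; carried by a thin arm at each end. Shut, its centre is 66 mm above the deck with free space below. It turns with the cover (moving up and towards the hinge), so it turns inside a grip that keeps its direction.
- cup_large: Silver (aluminium) round straight cup, outside diameter 84 mm, inside 76 mm, 52 mm high, standing on the deck left or right of the hatch. Origin: centre of its underside, z up. Inner floor 22 mm above the underside (thick base). About 0.34 kg.
- cup_medium: Brass round straight cup, outside diameter 62 mm, inside 54 mm, 56 mm high, standing on the shut cover. Origin: centre of its underside, z up. Inner floor 22 mm above the underside. About 0.22 kg. Seated in the large cup its rim stands 26 mm above the large one's.
- cup_small: Blue round straight cup, outside diameter 40 mm, 60 mm high, standing on the shut cover. Origin: centre of its underside, z up. About 0.11 kg. Seated in the medium cup its rim stands 26 mm above the medium one's.
- jar: Bystander: white jar with black cap, 68 mm diameter, 70 mm high, on the opposite side of the hatch from the large cup; origin at its underside. Leave alone.
- spacer: Bystander: flat steel ring, 90 mm outside diameter, 14 mm high, lying on the deck; origin at its underside. Leave alone.
- coupling: Bystander: steel shaft coupling, 40 mm diameter, 45 mm high, upright; origin at its underside. Leave alone.
- driver: Bystander: screwdriver lying on the deck near the robot on its right. Leave alone.
- carriage: Bystander: blue and steel rail carriage, 60 x 47 x 25 mm, on the deck to the right; origin at its underside. Leave alone.
- screw_tray: Bystander: grey open screw tray, 80 x 100 x 30 mm, on the deck to the left; origin at its underside. Leave alone.
Mind the look-alikes: they are no part of the job. Leave any pink look-alike of the cup_medium alone. Leave any black look-alike of the cup_small alone.

How it is judged (in metres and radians):
On the way, in this order (a step that is already met when the one before it is completed fails the run):
1. with the cover still shut, the medium cup is seated in the large one and the small one in the medium one, upright and let go (horizontal distance between cup_medium and cup_large below 0.013 m and z of cup_medium in the frame of cup_large between 0.018 and 0.027 m and horizontal distance between cup_small and cup_medium below 0.013 m and z of cup_small in the frame of cup_medium between 0.018 and 0.027 m and angle between each of cup_large, cup_medium, cup_small's own z axis and vertical below 0.12 rad and contact force between the fingers and cup_large below 0.05 N and contact force between the fingers and cup_medium below 0.05 N and contact force between the fingers and cup_small below 0.05 N and height (world z) of cup_large below 0.006 m and distance of cup_large from where it was at the start of the episode below 0.04 m and value of joint cover below 0.06 rad), for 0.2 s.
2. the cover is raised past its balance point (above 0.93 rad) (value of joint cover above 0.93 rad), for 0.1 s.
At the end, for the whole second after the job is handed in: Fingers holding the pull bar, cover still at 0.55 to 0.83 rad, nothing loose touching the hatch; cups nested upright and seated (axes within 13 mm, steps 18 to 27 mm), not touched, the large one within 40 mm of its start on the deck; bystanders within 30 mm of theirs (horizontal distance between cup_medium and cup_large below 0.013 m and z of cup_medium in the frame of cup_large between 0.018 and 0.027 m and horizontal distance between cup_small and cup_medium below 0.013 m and z of cup_small in the frame of cup_medium between 0.018 and 0.027 m and angle between each of cup_large, cup_medium, cup_small's own z axis and vertical below 0.12 rad and contact force between the fingers and cup_large below 0.05 N and contact force between the fingers and cup_medium below 0.05 N and contact force between the fingers and cup_small below 0.05 N and height (world z) of cup_large below 0.006 m and distance of cup_large from where it was at the start of the episode below 0.04 m and value of joint cover between 0.55 and 0.83 rad and velocity of joint cover between -0.05 and 0.05 rad/s and contact force between the fingers and pull above 0.15 N and contact force between each of cup_medium, cup_small, cup_large, jar, spacer, coupling, driver, carriage, screw_tray and hatch below 0.05 N and distance of each of jar, spacer, coupling, driver, carriage, screw_tray from where it was at the start of the episode below 0.03 m); the arm keeps its last pose, push and grip.
It fails at once if the cover flies open (above 1.35 rad) (value of joint cover above 1.35 rad).
It fails at once if a bystander is moved by more than 30 mm (distance of any of jar, spacer, coupling, driver, carriage, screw_tray from where it was at the start of the episode above 0.03 m).
It fails at once if a cup is tipped over (angle between any of cup_large, cup_medium, cup_small's own z axis and vertical above 0.8 rad).
It also fails if it takes over 72 s, if anything falls off the work surface, if the arm or the gripper's body presses on something with over 40 N, if the wrist force passes 120 N, or if a joint passes its speed limit or range.

## Working session

There is one attempt and no reset: what is moved stays moved. The work goes in short steps, Python scripts to look and compute and a tool call to move; the robot and the scene stay as the last step left them, time stands still between calls to the robot, and variables do not carry over. Pictures are saved under pics/ and viewed, and the job is handed in when it is done.

Besides the shell and the picture viewer there is one more tool, called after "Request:" as a command line: name --argument value ..., lists and objects as JSON in quotes. carry_out: Moves the arm, as the interface text tells. Its arguments: {"type":"object","properties":{"targets":{"type":"array","items":{"type":"object","properties":{"tx":{"type":"number"},"ty":{"type":"number"},"tz":{"type":"number"},"yaw":{"type":"number"}}}},"gripper":{"type":"number"},"force":{"type":"number"}},"required":["targets"]}

```bash
mkdir -p pics; ls; python3 - <<'E'
from cell import readout, vision, env
import cv2
s=readout.observe(); print(s)
for n in("side","top"):
    im=vision.get_image(n); cv2.imwrite(f"pics/{n}0.png",cv2.cvtColor(im,cv2.COLOR_RGB2BGR)); m=vision.camera_model(n); print(n,m)
print(env.tcp_to_tips)
E
```

```text
pics
{'time_s': 0.0, 'q': array([ 1.05400505e+00,  2.76609336e-01,  1.50614251e+00,  1.38679078e-05,
        1.36069786e+00, -1.20982613e-01]), 'qvel': array([-0.00054099,  0.00122099,  0.00040157,  0.00053541, -0.00042202,
        0.00112354]), 'tau': array([-2.27109849e-03, -4.16761100e+01, -2.45807111e+01, -3.46591014e-04,
        1.10049875e-02,  1.31077570e-05]), 'position': array([221.58193121, 530.36155617, 403.82750181]), 'ee_rot': array([ 1.96616342e-01,  9.80480062e-01, -8.79588009e-04, -2.97540105e-04]), 'contact_force': array([ 1.17750199, -0.77907284,  0.22768301]), 'moment': array([ 0.00070151, -0.02072058,  0.00757127]), 'finger_gap': 85.36739243303376}
side {'fx': 587.6144643288669, 'fy': 587.6144643288669, 'cx': 313.6506625874413, 'cy': 238.19763888869758, 'R': array([[ 0.71292909, -0.70089375, -0.02191013],
       [-0.43231737, -0.41471084, -0.80069758],
       [ 0.55211756,  0.58031273, -0.59866797]]), 't': array([-389.17196192,  284.38566323, 1074.00677213])}
top {'fx': 447.5990931435929, 'fy': 447.5990931435929, 'cx': 321.00362991456916, 'cy': 237.58578117481136, 'R': array([[ 5.68939817e-04, -9.99942857e-01, -1.06751370e-02],
       [-9.92489416e-01,  7.41246842e-04, -1.22328288e-01],
       [ 1.22329211e-01,  1.06645579e-02, -9.92432281e-01]]), 't': array([  12.05201388,  528.11747631, 1335.11580629])}
173.4
```

View pics/side0.png

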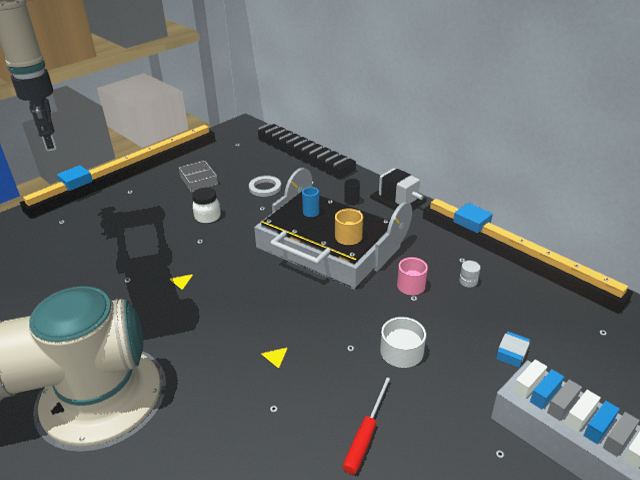

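View pics/top0.png

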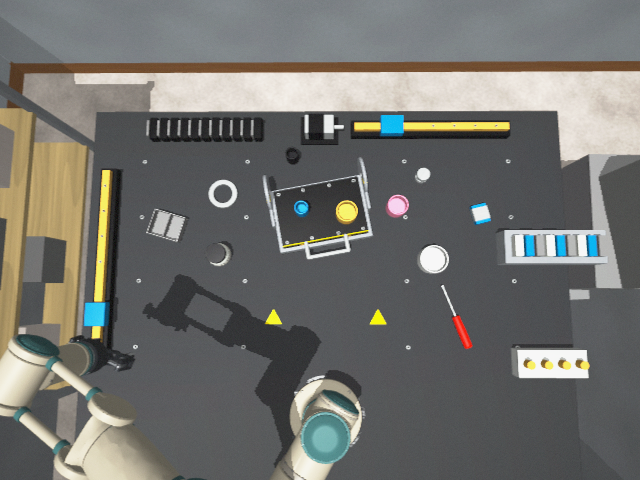

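```bash
cat > h.py <<'E'
import numpy as np, cv2
from cell import readout, vision, env
def cam(n):
    m=vision.camera_model(n); return m
def cast(n,uv,z):
    m=cam(n); uv=np.atleast_2d(uv).astype(float)
    R=np.array(m['R']);t=np.array(m['t']);C=-R.T@t
    d=np.c_[(uv[:,0]-m['cx'])/m['fx'],(uv[:,1]-m['cy'])/m['fy'],np.ones(len(uv))]@R
    return C+d*((z-C[2])/d[:,2])[:,None]
def proj(n,X):
    m=cam(n);p=np.atleast_2d(X)@np.array(m['R']).T+np.array(m['t'])
    return np.c_[m['fx']*p[:,0]/p[:,2]+m['cx'],m['fy']*p[:,1]/p[:,2]+m['cy']]
def campos(n):
    m=cam(n);return -np.array(m['R']).T@np.array(m['t'])
def load(p): return cv2.imread(p)
def blob(im,lo,hi,near,rad=60):
    hsv=cv2.cvtColor(im,cv2.COLOR_BGR2HSV); k=cv2.inRange(hsv,np.array(lo),np.array(hi))
    r=np.zeros_like(k); cv2.circle(r,near,rad,255,-1); k&=r
    k=cv2.morphologyEx(k,cv2.MORPH_CLOSE,np.ones((5,5)))
    c,_=cv2.findContours(k,cv2.RETR_EXTERNAL,cv2.CHAIN_APPROX_NONE)
    return max(c,key=cv2.contourArea)[:,0,:].astype(float)
def rimfit(n,c,z,rad):
    """outer half of the contour cast on the rim plane, circle of known radius"""
    from scipy.optimize import least_squares
    P=cast(n,c,z)[:,:2]; g=P.mean(0); o=campos(n)[:2]
    for _ in range(5):
        a=(g-o)/np.linalg.norm(g-o); s=(P-g)@a>0
        Q=P[s]
        r=least_squares(lambda x:np.hypot(*(Q-x[:2]).T)-x[2],[*g,rad],loss='soft_l1'); 
        g=r.x[:2]
    return r.x,len(Q)
E
python3 - <<'E'
from h import *
for n in('side','top'):print(campos(n))
T=load('pics/top0.png');S=load('pics/side0.png')
cv2.imwrite('pics/zt0.png',cv2.resize(T[150:290,250:460],None,fx=3.8,fy=3.8,interpolation=cv2.INTER_CUBIC))
cv2.imwrite('pics/zs0.png',cv2.resize(S[160:370,240:440],None,fx=2.8,fy=2.8,interpolation=cv2.INTER_CUBIC))
B=([95,80,40],[125,255,255]);Y=([12,100,60],[28,255,255]);W=([0,0,110],[180,60,255])
for n,im,l in(('top',T,dict(b=(301,208),y=(347,212),w=(433,259))),('side',S,dict(b=(311,202),y=(349,226),w=(403,342)))):
    for k,col,z,r,rd in(('b',B,130,20,20),('y',Y,126,31,22 if n=='top' else 26),('w',W,52,42,30)):
        c=blob(im,*col,l[k],rd if not(n=='side' and k=='b') else 22)
        print(n,k,cv2.boundingRect(c.astype(np.int32)),rimfit(n,c,z,r))
E
```

```text
[-192.58112139 -778.09017959  862.15355482]
[ 360.82048592   -2.57856006 1389.744388  ]
top b (294, 200, 15, 18) (array([605.39208051,  68.95789225,  19.86165157]), 20)
top y (335, 200, 23, 25) (array([594.84114526, -61.80441842,  30.83457113]), 31)
top w (417, 245, 32, 29) (array([ 461.88717857, -326.33201015,   41.77606296]), 40)
side b (302, 186, 18, 31) (array([607.484528  ,  70.05613405,  18.56566073]), 18)
side y (335, 208, 29, 37) (array([597.32483549, -60.42887884,  30.26290195]), 32)
side w (380, 317, 47, 51) (array([ 463.47352149, -326.80551445,   42.15465155]), 55)
```

View pics/zt0.png

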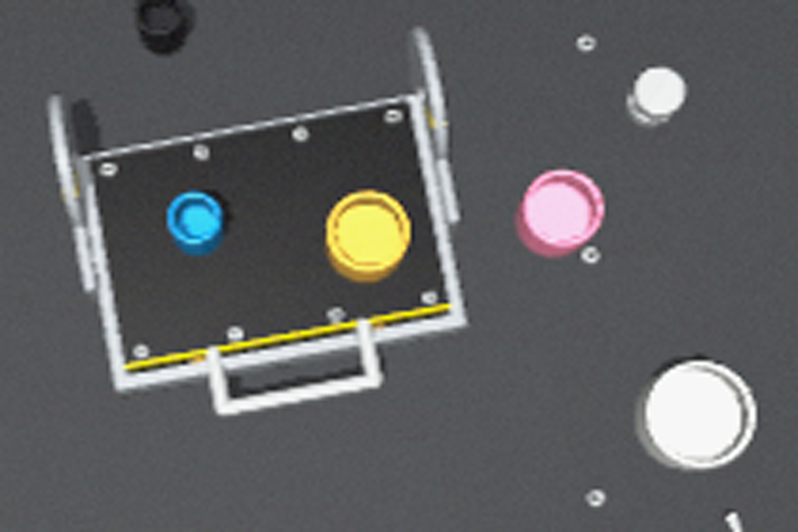

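View pics/zs0.png

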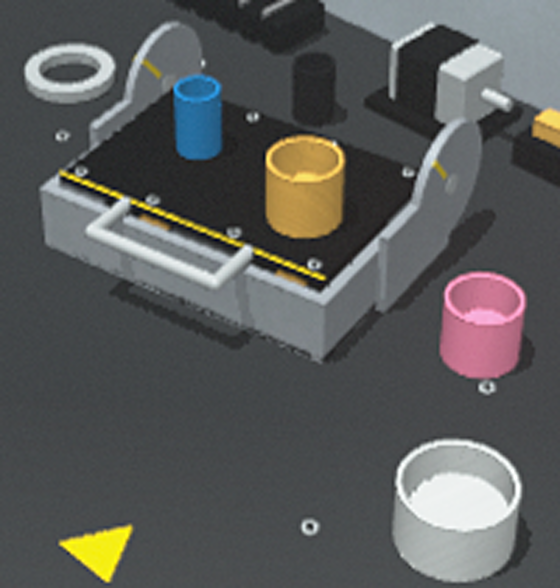

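```bash
cat >> h.py <<'E'
def rel(cmd,yawcmd,goal,goalyaw):
    """cmd pose mm, tool-y world angle; prints shift in tool axes (m)"""
    Y=np.array([np.cos(yawcmd),np.sin(yawcmd),0]);Z=np.array([0,0,-1.]);X=np.cross(Y,Z)
    d=(np.array(goal,float)-np.array(cmd,float))/1000
    n=max(np.linalg.norm(d)/.0625,abs(goalyaw-yawcmd)/.1867)
    print('tx %.4f ty %.4f tz %.4f yaw %.4f minrows %.1f'%(d@X,d@Y,d@Z,-(goalyaw-yawcmd),n))
E
python3 - <<'E'
from h import *
T=load('pics/top0.png');S=load('pics/side0.png')
A=cast('top',[[250+218/3.8,150+408/3.8],[250+378/3.8,150+380/3.8]],66)
print('pull top',A,A.mean(0),np.diff(A,axis=0))
B=cast('side',[[240+93/2.8,160+231/2.8],[240+216/2.8,160+281/2.8]],66)
print('pull side',B,B.mean(0),np.diff(B,axis=0))
# yellow line top
for n,im in(('top',T),('side',S)):
    hsv=cv2.cvtColor(im,cv2.COLOR_BGR2HSV);k=cv2.inRange(hsv,np.array([24,120,100]),np.array([34,255,255]))
    r=np.zeros_like(k)
    if n=='top': r[228:252,278:375]=255
    else: r[218:262,255:360]=255
    k&=r; ys,xs=np.nonzero(k); P=cast(n,np.c_[xs,ys],70)[:,:2]
    vx,vy,x0,y0=cv2.fitLine(P.astype(np.float32),cv2.DIST_HUBER,0,.01,.01).ravel()
    t=(P-[x0,y0])@[vx,vy]; print(n,len(P),'yaw',np.degrees(np.arctan2(-vx,vy)),x0,y0,t.min(),t.max(), (np.array([x0,y0])+np.array([vx,vy])*(t.min()+t.max())/2))
# hinge-side bar frame corners, hatch outline white edges (z=60)
C=cast('top',[[250+119/3.8,150+386/3.8],[250+465/3.8,150+321/3.8]],60); print('near corners',C,C.mean(0),np.linalg.norm(C[1]-C[0]))
print(readout.observe()['time_s'])
E
```

```text
pull top [[464.92256145  52.0406723   66.        ]
 [486.80294413 -72.87341307  66.        ]] [475.86275279 -10.41637039  66.        ] [[  21.88038267 -124.91408537    0.        ]]
pull side [[467.41242922  47.74996113  66.        ]
 [490.99352252 -68.6221989   66.        ]] [479.20297587 -10.43611888  66.        ] [[ 2.35810933e+01 -1.16372160e+02  1.13686838e-13]]
top 160 yaw -169.35037 521.71405 -0.40740138 -126.90736154430924 127.13480170682652 [ 5.21735066e+02 -5.19162714e-01]
side 205 yaw -169.23322 525.0476 -5.1983795 -134.97101103671233 124.18030953278128 [5.24039693e+02 1.01989908e-01]
near corners [[ 482.73254335  130.15531237   60.        ]
 [ 533.99566802 -141.99488139   60.        ]] [508.36410569  -5.91978451  60.        ] 276.9361585480237
0.1
```

```bash
python3 - <<'E'
from h import *
c=[221.701,530.559,404.728];q=2*np.arctan2(.980480062,.196616342)-np.pi/2; print(q)
rel(c,q,[596,-61,330],.187)
E
```

```text
1.174984756309505
tx -0.5734 ty -0.4015 tz 0.0747 yaw 0.9880 minrows 11.3
```

Request:
carry_out --targets '[{"tx":-0.02,"ty":-0.014,"tz":0.0025,"yaw":0.034},{"tx":-0.06,"ty":-0.042,"tz":0.0075,"yaw":0.103},{"tx":-0.105,"ty":-0.0735,"tz":0.0135,"yaw":0.18},{"tx":-0.15,"ty":-0.105,"tz":0.0195,"yaw":0.258},{"tx":-0.195,"ty":-0.1365,"tz":0.025,"yaw":0.336},{"tx":-0.24,"ty":-0.168,"tz":0.031,"yaw":0.413},{"tx":-0.285,"ty":-0.1995,"tz":0.037,"yaw":0.491},{"tx":-0.33,"ty":-0.231,"tz":0.043,"yaw":0.568},{"tx":-0.375,"ty":-0.2625,"tz":0.049,"yaw":0.646},{"tx":-0.42,"ty":-0.294,"tz":0.055,"yaw":0.723},{"tx":-0.465,"ty":-0.3255,"tz":0.061,"yaw":0.801},{"tx":-0.51,"ty":-0.357,"tz":0.067,"yaw":0.879},{"tx":-0.55,"ty":-0.385,"tz":0.072,"yaw":0.947},{"tx":-0.5734,"ty":-0.4015,"tz":0.0747,"yaw":0.988},{"tx":-0.5734,"ty":-0.4015,"tz":0.0747,"yaw":0.988},{"tx":-0.5734,"ty":-0.4015,"tz":0.0747,"yaw":0.988}]' --gripper 0 --force 40

```text
time_s: 2.1
position: [595.3, -59.9, 329.8]
ee_rot: [0.638, 0.77, 0.0, -0.001]
contact_force: [-0.6, 0.5, -0.0]
finger_gap: 85.5
```

Request:
carry_out --targets '[{"tz":0.02},{"tz":0.045},{"tz":0.054},{"tz":0.054},{"tz":0.054}]'

```text
$.targets[0]: bad value
```

```bash
python3 - <<'E'
from h import *
im=cv2.cvtColor(vision.get_image('side'),cv2.COLOR_RGB2BGR)
cv2.imwrite('pics/zs1.png',cv2.resize(im[130:300,260:440],None,fx=3.4,fy=3.4,interpolation=cv2.INTER_CUBIC))
s=readout.observe();print(s['position'],s['q'])
E
```

```text
[595.19381246 -59.6348551  330.05947613] [-2.16398698e-01  3.59641242e-01  1.57164773e+00  8.51223624e-04
  1.21149120e+00 -4.05087955e-01]
```

View pics/zs1.png

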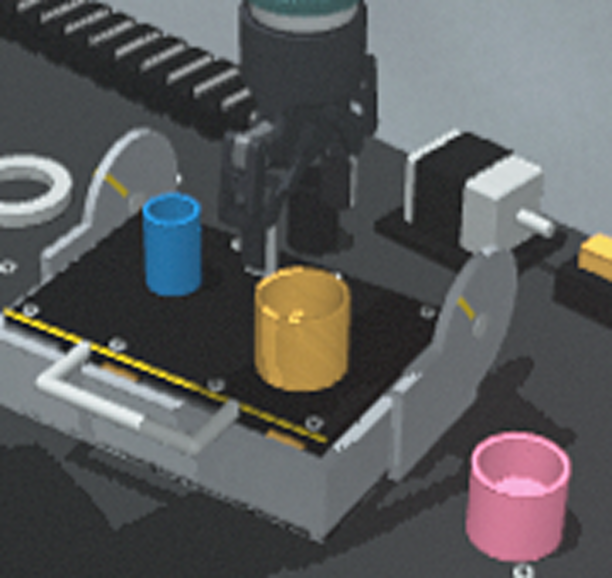

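Request:
carry_out --targets '[{"tx":0,"ty":0,"tz":0.02,"yaw":0},{"tx":0,"ty":0,"tz":0.045,"yaw":0},{"tx":0,"ty":0,"tz":0.054,"yaw":0},{"tx":0,"ty":0,"tz":0.054,"yaw":0},{"tx":0,"ty":0,"tz":0.054,"yaw":0}]'

```text
time_s: 2.78
position: [596.3, -60.6, 277.1]
ee_rot: [0.638, 0.77, 0.001, 0.001]
contact_force: [-1.3, -0.4, -0.2]
finger_gap: 85.5
```

```bash
python3 - <<'E'
from h import *
im=cv2.cvtColor(vision.get_image('side'),cv2.COLOR_RGB2BGR)
cv2.imwrite('pics/zs2.png',cv2.resize(im[130:300,260:440],None,fx=3.4,fy=3.4,interpolation=cv2.INTER_CUBIC))
s=readout.observe();print(s['position'],s['q'])
E
```

```text
[596.33606938 -60.79131074 277.14657203] [-2.17660250e-01  4.05973036e-01  1.64205204e+00  1.13411623e-04
  1.09142946e+00 -4.05131717e-01]
```

View pics/zs2.png

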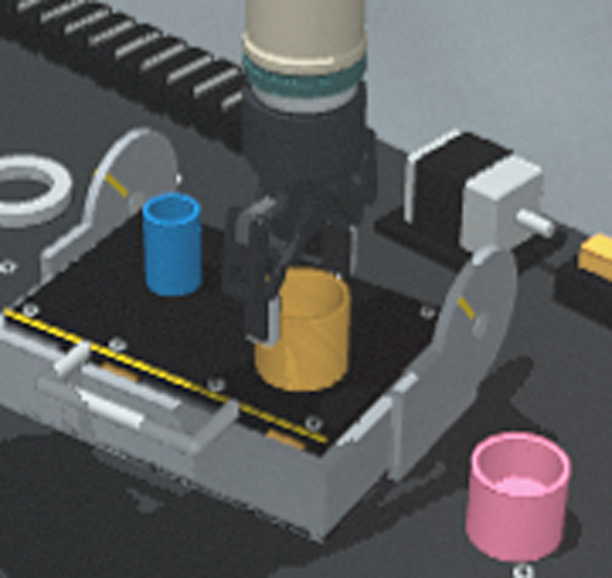

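```bash
python3 - <<'E'
from h import *
for z in (100,105,110,115,120):
    for d in(43,57): print(z,d,proj('side',[596.3-d*.9825,-60.8-d*.186,z])[0], end=' ')
    print()
print(260+262/3.4,130+343/3.4)
E
```

```text
100 43 [337.45478231 235.13161195] 100 57 [333.93543997 238.35810776] 
105 43 [337.46016962 233.28239111] 105 57 [333.93255805 236.50322446] 
110 43 [337.46558224 231.42448145] 110 57 [333.92966249 234.63956301] 
115 43 [337.47102035 229.55782159] 115 57 [333.9267532  232.76706093] 
120 43 [337.47648413 227.68234957] 120 57 [333.92383007 230.88565519] 
337.05882352941177 230.88235294117646
```

Request:
carry_out --targets '[{"tx":0,"ty":0,"tz":0.005,"yaw":0},{"tx":0,"ty":0,"tz":0.005,"yaw":0}]'

```text
time_s: 3.08
position: [595.8, -61.0, 270.8]
ee_rot: [0.638, 0.77, -0.0, -0.0]
contact_force: [-0.0, -0.4, -0.0]
finger_gap: 85.6
```

Request:
carry_out --targets '[{"tx":0,"ty":0,"tz":0,"yaw":0},{"tx":0,"ty":0,"tz":0,"yaw":0},{"tx":0,"ty":0,"tz":0,"yaw":0},{"tx":0,"ty":0,"tz":0,"yaw":0},{"tx":0,"ty":0,"tz":0,"yaw":0},{"tx":0,"ty":0,"tz":0,"yaw":0}]' --gripper 1 --force 40

```text
time_s: 3.82
position: [596.3, -61.0, 271.4]
ee_rot: [0.638, 0.77, 0.0, 0.001]
contact_force: [1.0, 0.1, 4.3]
finger_gap: 59.5
```

Request:
carry_out --targets '[{"tx":0,"ty":0,"tz":0,"yaw":0},{"tx":0,"ty":0,"tz":-0.003,"yaw":0},{"tx":0,"ty":0,"tz":-0.01,"yaw":0},{"tx":0,"ty":0,"tz":-0.03,"yaw":0},{"tx":0,"ty":0,"tz":-0.06,"yaw":0},{"tx":0,"ty":0,"tz":-0.08,"yaw":0},{"tx":0,"ty":0,"tz":-0.08,"yaw":0},{"tx":0,"ty":0,"tz":-0.08,"yaw":0}]'

```text
time_s: 4.82
position: [595.4, -60.8, 349.9]
ee_rot: [0.638, 0.77, -0.001, -0.001]
contact_force: [0.6, 0.4, -3.1]
finger_gap: 59.3
```

```bash
python3 - <<'E'
from h import *
im=cv2.cvtColor(vision.get_image('side'),cv2.COLOR_RGB2BGR)
cv2.imwrite('pics/zs3.png',cv2.resize(im[90:260,260:440],None,fx=3.4,fy=3.4,interpolation=cv2.INTER_CUBIC))
im=cv2.cvtColor(vision.get_image('top'),cv2.COLOR_RGB2BGR)
cv2.imwrite('pics/zt3.png',cv2.resize(im[150:290,250:460],None,fx=3.4,fy=3.4,interpolation=cv2.INTER_CUBIC))
s=readout.observe();print(s['position'],s['q'],s['contact_force'],s['finger_gap'])
E
```

```text
[595.46434583 -60.85260294 349.49002556] [-2.18061951e-01  3.46340332e-01  1.54110285e+00  5.48315530e-05
  1.25721807e+00 -4.05107284e-01] [-0.28710301 -0.2345162  -2.16411176] 59.93118706988961
```

View pics/zs3.png

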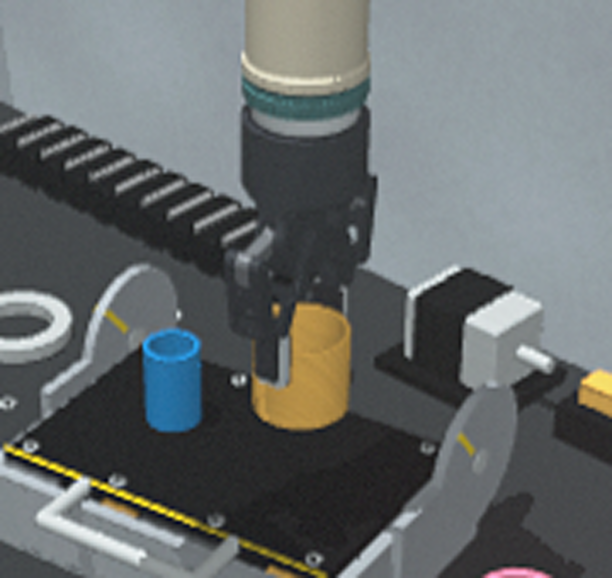

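View pics/zt3.png

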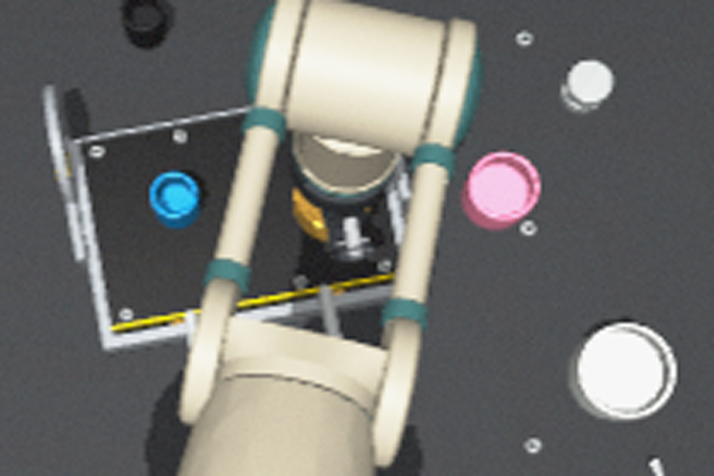

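```bash
python3 - <<'E'
from h import *
p=np.array([595.4,-60.8])
print(260+272/3.4,90+385/3.4)
for z in (170,175,180,185,190,195):
    for d in(31,42): print(z,d,proj('side',[p[0]-d*.9825,p[1]-d*.186,z])[0], end=' ')
    print()
S=cv2.imread('pics/zs3.png'); 
# bottom of cup: lowest yellow pixel ; bottom front point
o=campos('side')[:2]-p;o/=np.linalg.norm(o)
for z in (140,145,148,152):print(z,proj('side',[*(p+31*o),z])[0])
hsv=cv2.cvtColor(S,cv2.COLOR_BGR2HSV);k=cv2.inRange(hsv,np.array([12,100,60]),np.array([28,255,255]));k[:,:240]=0;k[440:]=0;k[:300]=0;k[:,370:]=0
ys,xs=np.nonzero(k);print(260+xs.min()/3.4,260+xs.max()/3.4,90+ys.max()/3.4,260+xs[ys>=ys.max()-2].mean()/3.4)
E
```

```text
340.0 203.23529411764707
170 31 [340.31722512 205.94573976] 170 42 [337.49566399 208.37906427] 
175 31 [340.32965828 203.97471512] 175 42 [337.50133244 206.40252097] 
180 31 [340.3421515  201.99417085] 180 42 [337.50702842 204.41637597] 
185 31 [340.3547052  200.00403781] 185 42 [337.51275214 202.42055912] 
190 31 [340.36731983 198.0042462 ] 190 42 [337.5185038  200.41499961] 
195 31 [340.37999582 195.99472553] 195 42 [337.5242836  198.39962592] 
140 [347.78872949 218.90358724]
145 [347.81883846 216.98440745]
148 [347.83697284 215.82850197]
152 [347.86123295 214.28213469]
333.8235294117647 362.94117647058823 216.47058823529412 348.41342170671084
```

```bash
python3 - <<'E'
from h import *
rel([596,-61,351],.187,[462.6,-326.5,290],.187)
E
```

```text
tx -0.2361 ty -0.1804 tz 0.0610 yaw -0.0000 minrows 4.9
```

Request:
carry_out --targets '[{"tx":-0.012,"ty":-0.009,"tz":0.0,"yaw":0},{"tx":-0.045,"ty":-0.034,"tz":0.005,"yaw":0},{"tx":-0.085,"ty":-0.065,"tz":0.015,"yaw":0},{"tx":-0.125,"ty":-0.0955,"tz":0.025,"yaw":0},{"tx":-0.165,"ty":-0.126,"tz":0.04,"yaw":0},{"tx":-0.203,"ty":-0.155,"tz":0.05,"yaw":0},{"tx":-0.226,"ty":-0.173,"tz":0.058,"yaw":0},{"tx":-0.2361,"ty":-0.1804,"tz":0.061,"yaw":0},{"tx":-0.2361,"ty":-0.1804,"tz":0.061,"yaw":0},{"tx":-0.2361,"ty":-0.1804,"tz":0.061,"yaw":0}]'

```text
time_s: 6.18
position: [463.0, -325.7, 290.2]
ee_rot: [0.638, 0.77, 0.0, 0.0]
contact_force: [-0.2, 0.6, -3.4]
finger_gap: 59.6
```

```bash
python3 - <<'E'
from h import *
im=cv2.cvtColor(vision.get_image('side'),cv2.COLOR_RGB2BGR)
cv2.imwrite('pics/zs4.png',cv2.resize(im[210:390,310:490],None,fx=3.3,fy=3.3,interpolation=cv2.INTER_CUBIC))
im=cv2.cvtColor(vision.get_image('top'),cv2.COLOR_RGB2BGR)
cv2.imwrite('pics/zt4.png',cv2.resize(im[150:330,340:520],None,fx=3.3,fy=3.3,interpolation=cv2.INTER_CUBIC))
s=readout.observe();print(s['position'],s['q'],s['contact_force'],s['finger_gap'])
E
```

```text
[ 463.17790294 -325.49307048  290.32708085] [-7.35628191e-01  3.49193727e-01  1.69882819e+00  5.49930161e-04
  1.09318940e+00 -9.24383720e-01] [ 5.00121406e-01  1.47907775e-03 -3.31498933e+00] 60.11436765739076
```

View pics/zs4.png

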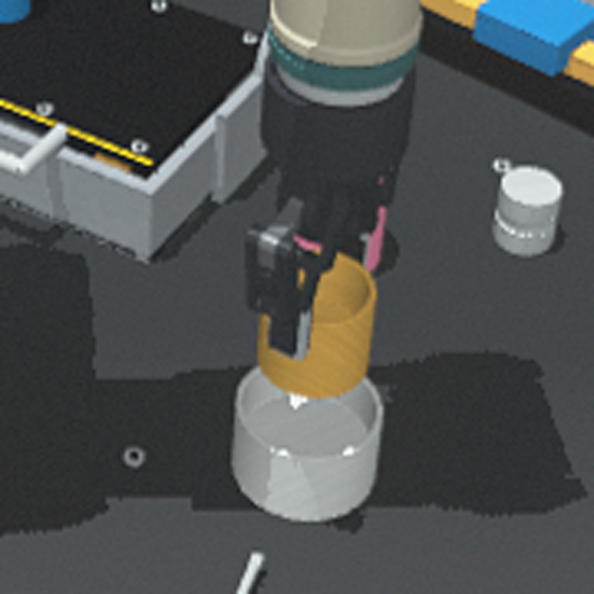

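View pics/zt4.png

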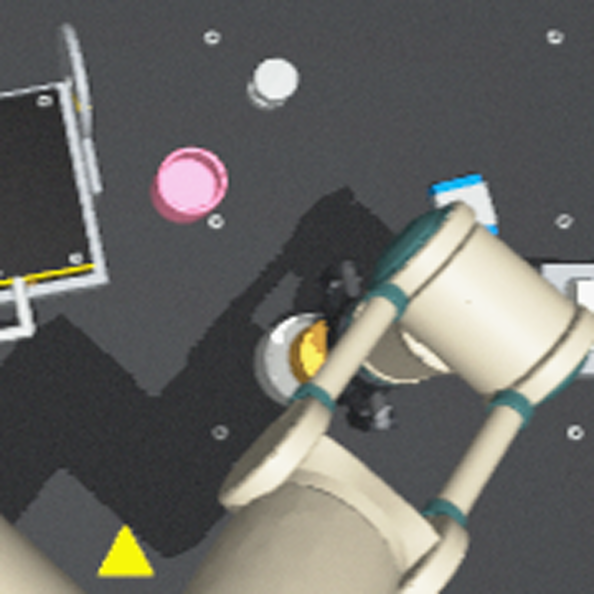

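```bash
python3 - <<'E'
from h import *
for z in(52,89,118,145):print(z,proj('side',[463.2,-325.5,z])[0])
im=cv2.imread('pics/zs4.png');hsv=cv2.cvtColor(im,cv2.COLOR_BGR2HSV)
k=cv2.inRange(hsv,np.array([12,100,60]),np.array([28,255,255]))
k[:,:250]=0;k[:,400:]=0;k[:250]=0
for y in(300,310,320,330,340,350,360,370):
    x=np.nonzero(k[y])[0];print(y,x.min(),x.max(),310+(x.min()+x.max())/2/3.3)
ys,xs=np.nonzero(k);print('bottom',210+ys.max()/3.3,310+xs[ys>ys.max()-3].mean()/3.3)
p=np.array([463.2,-325.5]);o=campos('side')[:2]-p;o/=np.linalg.norm(o)
for z in(84,88,92):print(z,proj('side',[*(p+31*o),z])[0])
E
```

```text
52 [402.63985228 332.18012997]
89 [404.01429604 318.0875074 ]
118 [405.13133528 306.6341378 ]
145 [406.20441595 295.63148976]
300 313 375 414.24242424242425
310 313 374 414.0909090909091
320 260 372 405.75757575757575
330 259 371 405.45454545454544
340 258 370 405.1515151515151
350 258 369 405.0
360 258 368 404.8484848484849
370 262 367 405.3030303030303
bottom 330.3030303030303 406.6161616161616
84 [402.65805387 331.99350307]
88 [402.80999436 330.43560743]
92 [402.9626204  328.87068259]
```

Request:
carry_out --targets '[{"tx":0,"ty":0,"tz":0.015,"yaw":0},{"tx":0,"ty":0,"tz":0.035,"yaw":0},{"tx":0,"ty":0,"tz":0.052,"yaw":0},{"tx":0,"ty":0,"tz":0.06,"yaw":0},{"tx":0,"ty":0,"tz":0.064,"yaw":0},{"tx":0,"ty":0,"tz":0.064,"yaw":0},{"tx":0,"ty":0,"tz":0.064,"yaw":0}]'

```text
time_s: 7.15
position: [462.8, -326.6, 226.5]
ee_rot: [0.638, 0.77, 0.0, 0.001]
contact_force: [0.2, -0.3, -2.6]
finger_gap: 59.9
```

```bash
python3 - <<'E'
from h import *
im=cv2.cvtColor(vision.get_image('side'),cv2.COLOR_RGB2BGR)
cv2.imwrite('pics/zs5.png',cv2.resize(im[210:390,310:490],None,fx=3.3,fy=3.3,interpolation=cv2.INTER_CUBIC))
s=readout.observe();print(s['position'],s['contact_force'],s['finger_gap'])
E
```

```text
[ 462.82480847 -326.63432424  226.56714264] [ 0.10723775  0.39994224 -2.09148262] 59.38485723846194
```

View pics/zs5.png

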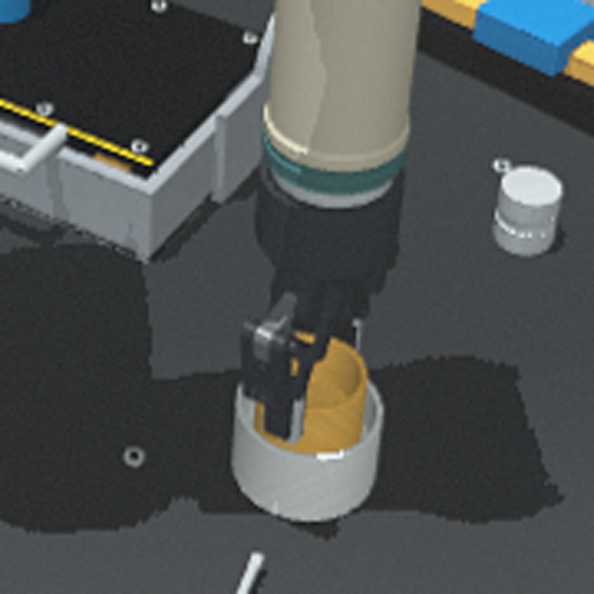

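Request:
carry_out --targets '[{"tx":0,"ty":0,"tz":0,"yaw":0},{"tx":0,"ty":0,"tz":0,"yaw":0},{"tx":0,"ty":0,"tz":0,"yaw":0},{"tx":0,"ty":0,"tz":0,"yaw":0},{"tx":0,"ty":0,"tz":-0.01,"yaw":0},{"tx":0,"ty":0,"tz":-0.04,"yaw":0},{"tx":0,"ty":0,"tz":-0.09,"yaw":0},{"tx":0,"ty":0,"tz":-0.124,"yaw":0},{"tx":0,"ty":0,"tz":-0.124,"yaw":0}]' --gripper 0

```text
time_s: 8.32
position: [463.3, -327.0, 353.9]
ee_rot: [0.638, 0.77, -0.0, 0.004]
contact_force: [-0.4, 0.4, 0.1]
finger_gap: 86.0
```

```bash
python3 - <<'E'
from h import *
im=cv2.cvtColor(vision.get_image('side'),cv2.COLOR_RGB2BGR);cv2.imwrite('pics/side6.png',im)
cv2.imwrite('pics/zs6.png',cv2.resize(im[210:390,310:490],None,fx=3.3,fy=3.3,interpolation=cv2.INTER_CUBIC))
s=readout.observe();print(s['position'],s['contact_force'],s['finger_gap'])
rel([462.6,-326.5,350],.187,[606.4,69.5,345],.187)
E
```

```text
[ 462.74684854 -326.58024636  351.79036305] [ 0.40647039 -0.5426555  -0.57147266] 85.25923172414596
tx 0.3624 ty 0.2149 tz 0.0050 yaw -0.0000 minrows 6.7
```

View pics/zs6.png

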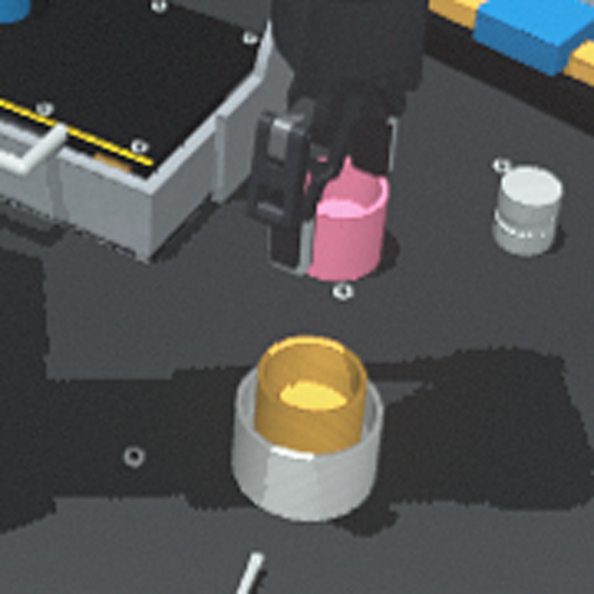

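Request:
carry_out --targets '[{"tx":0.018,"ty":0.011,"tz":0,"yaw":0},{"tx":0.058,"ty":0.034,"tz":0,"yaw":0},{"tx":0.106,"ty":0.063,"tz":0,"yaw":0},{"tx":0.154,"ty":0.091,"tz":0,"yaw":0},{"tx":0.202,"ty":0.12,"tz":0,"yaw":0},{"tx":0.25,"ty":0.148,"tz":0.002,"yaw":0},{"tx":0.298,"ty":0.177,"tz":0.004,"yaw":0},{"tx":0.338,"ty":0.2,"tz":0.005,"yaw":0},{"tx":0.356,"ty":0.211,"tz":0.005,"yaw":0},{"tx":0.3624,"ty":0.2149,"tz":0.005,"yaw":0},{"tx":0.3624,"ty":0.2149,"tz":0.005,"yaw":0},{"tx":0.3624,"ty":0.2149,"tz":0.005,"yaw":0}]'

```text
time_s: 9.88
position: [606.1, 68.3, 345.0]
ee_rot: [0.639, 0.77, -0.0, -0.0]
contact_force: [-0.9, 0.8, 0.1]
finger_gap: 85.1
```

```bash
python3 - <<'E'
from h import *
S=cv2.cvtColor(vision.get_image('side'),cv2.COLOR_RGB2BGR);T=cv2.cvtColor(vision.get_image('top'),cv2.COLOR_RGB2BGR)
cv2.imwrite('pics/top7.png',T);cv2.imwrite('pics/side7.png',S)
Y=([12,100,60],[28,255,255])
c=blob(S,*Y,(404,330),24);print(cv2.boundingRect(c.astype(np.int32)),rimfit('side',c,78,31))
c=blob(T,*Y,(433,259),22);print(cv2.boundingRect(c.astype(np.int32)),rimfit('top',c,78,31))
cv2.imwrite('pics/zs7.png',cv2.resize(S[110:300,240:430],None,fx=3,fy=3,interpolation=cv2.INTER_CUBIC))
s=readout.observe();print(s['position'],s['contact_force'],s['time_s'])
E
```

```text
(387, 312, 35, 35) (array([ 462.21147236, -327.49890273,   30.40129634]), 40)
(423, 248, 24, 22) (array([ 460.71735985, -324.71016214,   30.44510852]), 31)
[606.15241667  68.28598731 345.14150365] [0.80414889 0.01682817 0.03622505] 9.975
```

View pics/zs7.png

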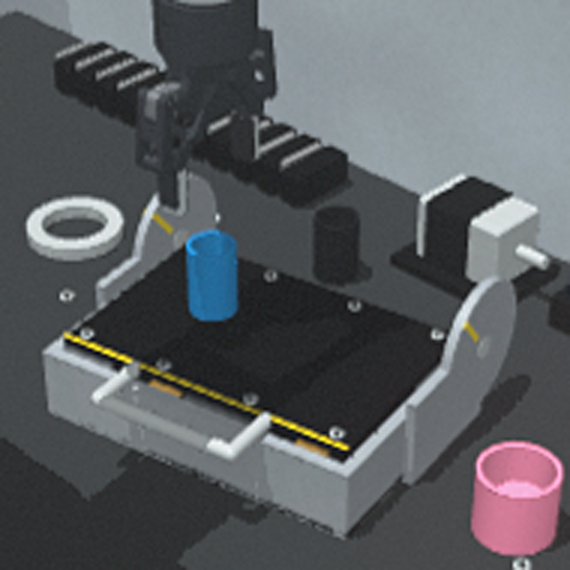

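View pics/top7.png

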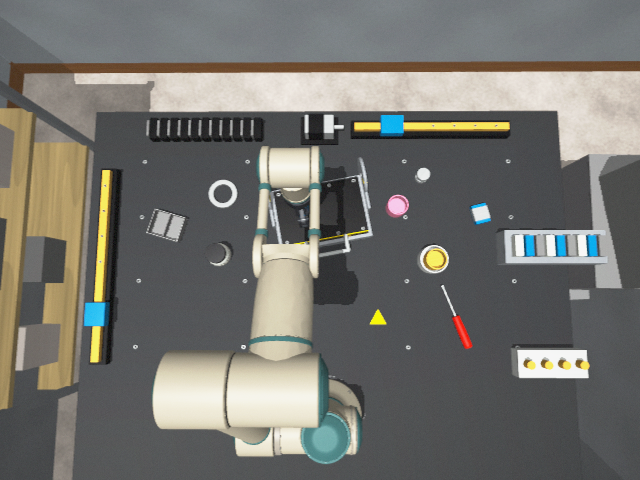

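Request:
carry_out --targets '[{"tx":0,"ty":0,"tz":0.02,"yaw":0},{"tx":0,"ty":0,"tz":0.045,"yaw":0},{"tx":0,"ty":0,"tz":0.06,"yaw":0},{"tx":0,"ty":0,"tz":0.066,"yaw":0},{"tx":0,"ty":0,"tz":0.066,"yaw":0},{"tx":0,"ty":0,"tz":0.066,"yaw":0}]'

```text
time_s: 10.72
position: [606.8, 69.5, 279.9]
ee_rot: [0.638, 0.77, 0.001, 0.001]
contact_force: [-0.1, 0.3, 0.7]
finger_gap: 85.4
```

Request:
carry_out --targets '[{"tx":0,"ty":0,"tz":0,"yaw":0},{"tx":0,"ty":0,"tz":0,"yaw":0},{"tx":0,"ty":0,"tz":0,"yaw":0},{"tx":0,"ty":0,"tz":0,"yaw":0},{"tx":0,"ty":0,"tz":0,"yaw":0},{"tx":0,"ty":0,"tz":0,"yaw":0},{"tx":0,"ty":0,"tz":0,"yaw":0},{"tx":0,"ty":0,"tz":0,"yaw":0}]' --gripper 1 --force 30

```text
time_s: 11.72
position: [606.5, 69.6, 279.4]
ee_rot: [0.638, 0.77, 0.0, 0.0]
contact_force: [-0.4, 0.0, 6.1]
finger_gap: 38.3
```

Request:
carry_out --targets '[{"tx":0,"ty":0,"tz":-0.003,"yaw":0},{"tx":0,"ty":0,"tz":-0.015,"yaw":0},{"tx":0,"ty":0,"tz":-0.045,"yaw":0},{"tx":0,"ty":0,"tz":-0.07,"yaw":0},{"tx":0,"ty":0,"tz":-0.08,"yaw":0},{"tx":0,"ty":0,"tz":-0.08,"yaw":0}]'

```text
time_s: 12.48
position: [606.4, 69.5, 359.4]
ee_rot: [0.638, 0.77, 0.0, 0.0]
contact_force: [-0.3, -0.2, -1.3]
finger_gap: 38.5
```

```bash
python3 - <<'E'
from h import *
S=cv2.cvtColor(vision.get_image('side'),cv2.COLOR_RGB2BGR)
cv2.imwrite('pics/side8.png',S)
cv2.imwrite('pics/zs8.png',cv2.resize(S[80:270,220:410],None,fx=3,fy=3,interpolation=cv2.INTER_CUBIC))
s=readout.observe();print(s['position'],s['contact_force'],s['time_s'])
rel([606.4,69.5,359],.187,[461.6,-326.2,330],.187)
E
```

```text
[606.11326078  69.5164402  358.50832285] [-0.42881619 -0.76566107 -1.64151486] 12.525
tx -0.3619 ty -0.2158 tz 0.0290 yaw -0.0000 minrows 6.8
```

View pics/zs8.png

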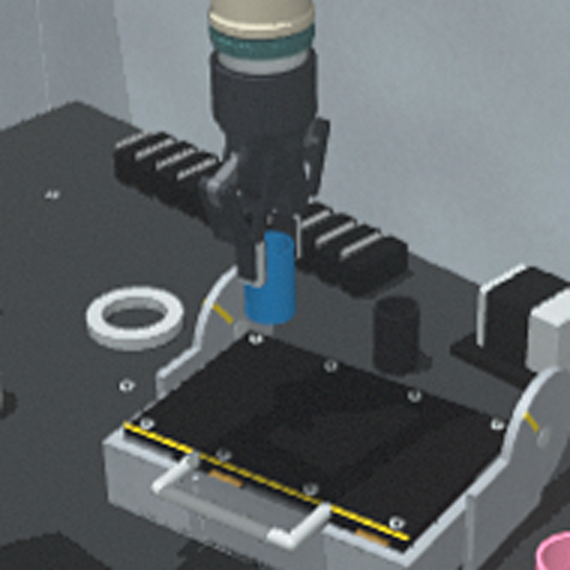

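Request:
carry_out --targets '[{"tx":-0.018,"ty":-0.011,"tz":0,"yaw":0},{"tx":-0.058,"ty":-0.0345,"tz":0,"yaw":0},{"tx":-0.106,"ty":-0.063,"tz":0.002,"yaw":0},{"tx":-0.154,"ty":-0.092,"tz":0.005,"yaw":0},{"tx":-0.202,"ty":-0.1205,"tz":0.01,"yaw":0},{"tx":-0.25,"ty":-0.149,"tz":0.015,"yaw":0},{"tx":-0.298,"ty":-0.178,"tz":0.02,"yaw":0},{"tx":-0.338,"ty":-0.2015,"tz":0.026,"yaw":0},{"tx":-0.356,"ty":-0.212,"tz":0.029,"yaw":0},{"tx":-0.3619,"ty":-0.2158,"tz":0.029,"yaw":0},{"tx":-0.3619,"ty":-0.2158,"tz":0.029,"yaw":0},{"tx":-0.3619,"ty":-0.2158,"tz":0.029,"yaw":0}]'

```text
time_s: 14.02
position: [462.1, -324.9, 330.1]
ee_rot: [0.637, 0.771, 0.0, -0.0]
contact_force: [-1.6, 0.7, -1.9]
finger_gap: 38.5
```

```bash
python3 - <<'E'
from h import *
S=cv2.cvtColor(vision.get_image('side'),cv2.COLOR_RGB2BGR)
cv2.imwrite('pics/side9.png',S)
cv2.imwrite('pics/zs9.png',cv2.resize(S[210:390,310:490],None,fx=3.3,fy=3.3,interpolation=cv2.INTER_CUBIC))
s=readout.observe();p=s['position'];print(p,s['contact_force'],s['time_s'])
hsv=cv2.cvtColor(S,cv2.COLOR_BGR2HSV);k=cv2.inRange(hsv,np.array([95,80,40]),np.array([125,255,255]));k[:,:380]=0;k[:,440:]=0;k[:240]=0;k[350:]=0
for y in range(275,330,4):
    x=np.nonzero(k[y])[0]
    if len(x):print(y,x.min(),x.max(),(x.min()+x.max())/2)
for z in(121,135,150):print(z,proj('side',[*p[:2],z])[0])
o=campos('side')[:2]-p[:2];o/=np.linalg.norm(o)
print(proj('side',[*(p[:2]+20*o),121]))
E
```

```text
[ 462.11060097 -324.92966933  330.19741232] [-0.38811763  0.12963835 -1.91130973] 14.075
275 403 413 408.0
279 409 417 413.0
283 408 417 412.5
287 408 417 412.5
291 408 416 412.0
295 407 417 412.0
299 394 416 405.0
303 394 416 405.0
307 394 415 404.5
311 398 412 405.0
121 [404.62498969 305.57406117]
135 [405.17439618 299.89137271]
150 [405.77277183 293.70218042]
[[403.88933998 313.18312327]]
```

View pics/zs9.png

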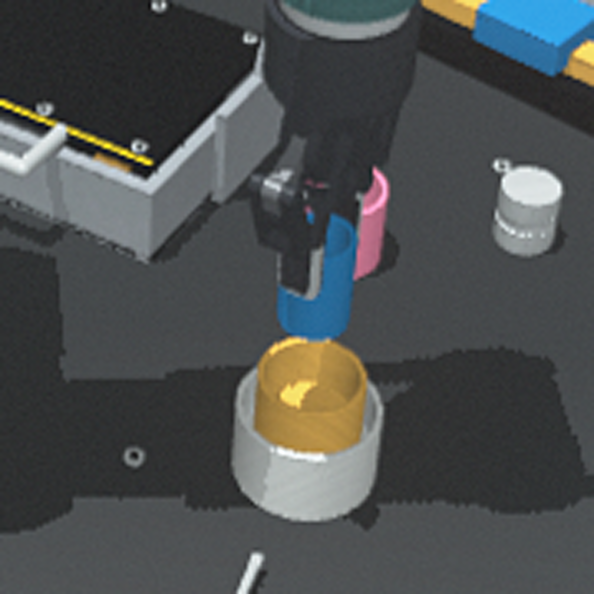

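Request:
carry_out --targets '[{"tx":0,"ty":0,"tz":0.02,"yaw":0},{"tx":0,"ty":0,"tz":0.04,"yaw":0},{"tx":0,"ty":0,"tz":0.056,"yaw":0},{"tx":0,"ty":0,"tz":0.068,"yaw":0},{"tx":0,"ty":0,"tz":0.074,"yaw":0},{"tx":0,"ty":0,"tz":0.074,"yaw":0},{"tx":0,"ty":0,"tz":0.074,"yaw":0}]'

```text
time_s: 14.95
position: [461.9, -326.4, 256.5]
ee_rot: [0.638, 0.77, 0.0, 0.001]
contact_force: [-1.0, -0.3, -1.2]
finger_gap: 38.8
```

```bash
python3 - <<'E'
from h import *
S=cv2.cvtColor(vision.get_image('side'),cv2.COLOR_RGB2BGR)
cv2.imwrite('pics/zs10.png',cv2.resize(S[210:390,310:490],None,fx=3.3,fy=3.3,interpolation=cv2.INTER_CUBIC))
s=readout.observe();p=s['position'];print(p,s['contact_force'],s['time_s'])
E
```

```text
[ 461.84771078 -326.41708564  256.5942584 ] [ 0.1215212   0.50036362 -0.86001133] 15.0
```

View pics/zs10.png

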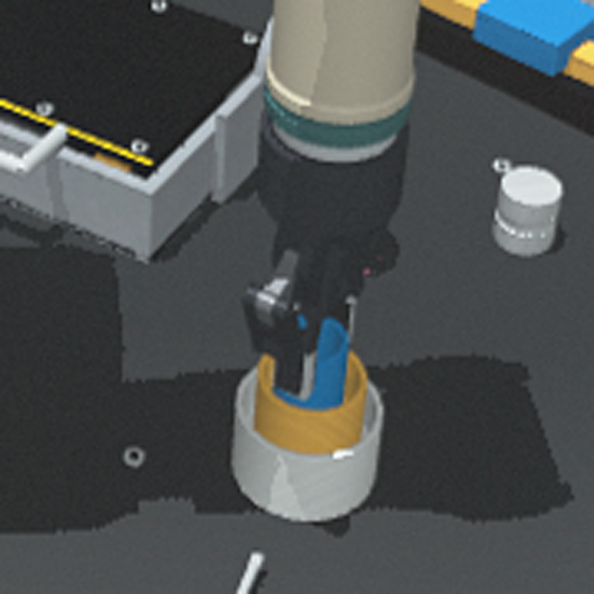

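```bash
python3 - <<'E'
from h import *
print(310+293/3.3,210+397/3.3)
for z in(70,75,80,85,90):
    print(z,[proj('side',[461.9-d*.9825,-326.4-d*.186,z])[0].round(1) for d in(20,31)])
E
```

```text
398.7878787878788 330.3030303030303
70 [array([398.1, 332.5]), array([395.3, 336.1])]
75 [array([398.3, 330.6]), array([395.5, 334.2])]
80 [array([398.5, 328.6]), array([395.6, 332.3])]
85 [array([398.7, 326.7]), array([395.8, 330.3])]
90 [array([398.8, 324.8]), array([396. , 328.4])]
```

Request:
carry_out --targets '[{"tx":0,"ty":0,"tz":-0.001,"yaw":0},{"tx":0,"ty":0,"tz":-0.001,"yaw":0},{"tx":0,"ty":0,"tz":-0.001,"yaw":0},{"tx":0,"ty":0,"tz":-0.001,"yaw":0},{"tx":0,"ty":0,"tz":-0.001,"yaw":0},{"tx":0,"ty":0,"tz":-0.01,"yaw":0},{"tx":0,"ty":0,"tz":-0.04,"yaw":0},{"tx":0,"ty":0,"tz":-0.08,"yaw":0},{"tx":0,"ty":0,"tz":-0.094,"yaw":0},{"tx":0,"ty":0,"tz":-0.094,"yaw":0}]' --gripper 0

```text
time_s: 16.25
position: [461.7, -326.2, 351.0]
ee_rot: [0.638, 0.77, 0.0, 0.001]
contact_force: [0.6, 0.8, -0.9]
finger_gap: 85.2
```

```bash
python3 - <<'E'
from h import *
S=cv2.cvtColor(vision.get_image('side'),cv2.COLOR_RGB2BGR)
cv2.imwrite('pics/side11.png',S)
cv2.imwrite('pics/zs11.png',cv2.resize(S[210:390,310:490],None,fx=3.3,fy=3.3,interpolation=cv2.INTER_CUBIC))
s=readout.observe();p=s['position'];print(p,s['contact_force'],s['time_s'])
rel([461.6,-326.2,350],.187,[477.5,-10,300],.187)
E
```

```text
[ 461.40624739 -325.96338195  349.66381717] [ 0.20407359  0.01666656 -1.72633677] 16.3
tx 0.3077 ty 0.0744 tz 0.0500 yaw -0.0000 minrows 5.1
```

View pics/zs11.png

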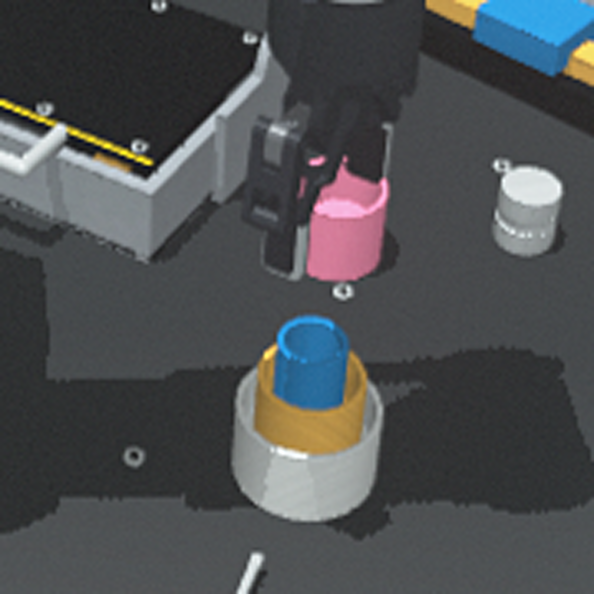

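Request:
carry_out --targets '[{"tx":0.015,"ty":0.0035,"tz":0,"yaw":0},{"tx":0.055,"ty":0.013,"tz":0,"yaw":0},{"tx":0.105,"ty":0.025,"tz":0.005,"yaw":0},{"tx":0.155,"ty":0.0375,"tz":0.015,"yaw":0},{"tx":0.205,"ty":0.0495,"tz":0.025,"yaw":0},{"tx":0.255,"ty":0.0615,"tz":0.035,"yaw":0},{"tx":0.29,"ty":0.07,"tz":0.045,"yaw":0},{"tx":0.3077,"ty":0.0744,"tz":0.05,"yaw":0},{"tx":0.3077,"ty":0.0744,"tz":0.05,"yaw":0},{"tx":0.3077,"ty":0.0744,"tz":0.05,"yaw":0}]' --gripper 0.74 --force 20

```text
time_s: 17.55
position: [477.3, -10.1, 299.6]
ee_rot: [0.638, 0.77, -0.0, -0.0]
contact_force: [-0.2, -0.3, 0.9]
finger_gap: 22.2
```

```bash
python3 - <<'E'
from h import *
S=cv2.cvtColor(vision.get_image('side'),cv2.COLOR_RGB2BGR);T=cv2.cvtColor(vision.get_image('top'),cv2.COLOR_RGB2BGR)
cv2.imwrite('pics/side12.png',S);cv2.imwrite('pics/top12.png',T)
cv2.imwrite('pics/zs12.png',cv2.resize(S[130:320,220:410],None,fx=3,fy=3,interpolation=cv2.INTER_CUBIC))
s=readout.observe();p=s['position'];print(p,s['contact_force'],s['time_s'],s['finger_gap'])
Y=([12,100,60],[28,255,255]);B=([95,80,40],[125,255,255])
for n,im,u in(('side',S,(404,330)),('top',T,(433,259))):
    c=blob(im,*B,u,24);print(n,cv2.boundingRect(c.astype(np.int32)),rimfit(n,c,104,20))
    c=blob(im,*Y,u,24);print(n,cv2.boundingRect(c.astype(np.int32)),rimfit(n,c,78,31))
E
```

```text
[477.50557005 -10.64471009 299.98297556] [-0.08772117  0.63776786 -0.25930204] 17.65 22.42460853399685
side (393, 306, 23, 28) (array([ 459.82072243, -328.205408  ,   20.01008543]), 28)
side (387, 314, 35, 33) (array([ 462.54866034, -326.93849584,   29.02462029]), 29)
top (429, 251, 17, 15) (array([ 459.87823103, -326.36621036,   18.19889266]), 19)
top (423, 248, 24, 22) (array([ 460.46085606, -324.91415616,   30.29861177]), 30)
```

View pics/zs12.png

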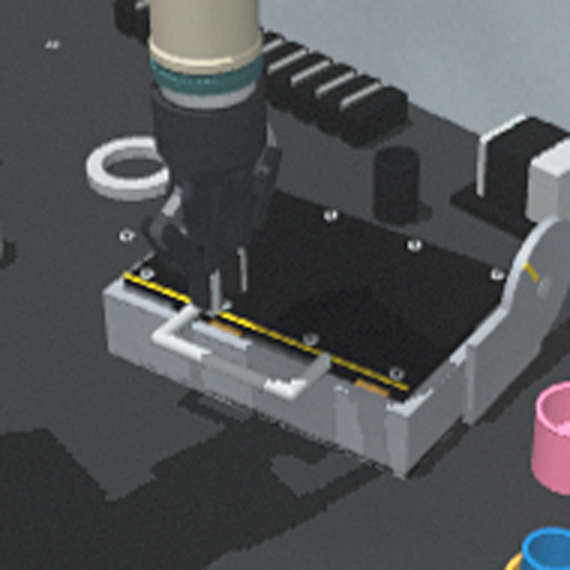

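View pics/top12.png

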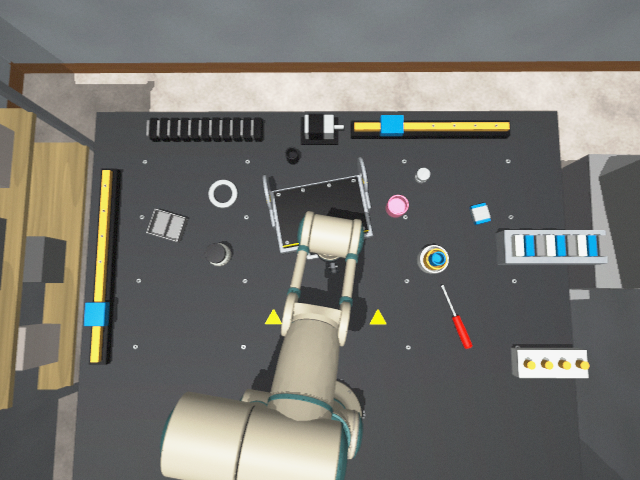

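```bash
python3 - <<'E'
from h import *
from scipy.ndimage import map_coordinates
a=.187;ux=np.array([np.cos(a),np.sin(a)]);uy=np.array([-ux[1],ux[0]])
c=np.array([477.5,-10])
for n in('top','side'):
    im=cv2.cvtColor(load(f'pics/{n}0.png'),cv2.COLOR_BGR2GRAY).astype(float)
    s=np.arange(-30,31,1.)
    for ys in((-30,-10),(-10,10),(10,30)):
        acc=0
        for y in np.linspace(*ys,21):
            X=np.c_[c+np.outer(s,ux)+y*uy,np.full(len(s),66)]
            uv=proj(n,X);acc=acc+map_coordinates(im,[uv[:,1],uv[:,0]],order=1)/21
        m=np.abs(s)<16; b=np.percentile(acc[m],25);w=np.clip(acc-b-20,0,None)*m
        print(n,ys,'c=%.1f'%((w*s).sum()/w.sum()),acc[::3].astype(int))
E
```

```text
top (-30, -10) c=-0.7 [ 87  87  86  86  87  86  88  95 160 231 240 214 106  57  77  86  86  88
 100 127 197]
top (-10, 10) c=-0.7 [ 87  86  86  87  87  86  86  95 156 233 241 210 104  54  65  85  86  86
  97 127 194]
top (10, 30) c=-0.6 [ 86  87  87  87  87  87  86  94 150 232 242 214 102  56  74  86  86  87
  96 125 201]
side (-30, -10) c=2.6 [ 98 116 129 129 129 129 127 121 142 185 215 229 220 166 128 125 125 123
 147 179 188]
side (-10, 10) c=2.6 [111 119 122 125 127 128 127 120 142 185 216 228 220 169 130 126 126 123
 151 182 190]
side (10, 30) c=2.6 [116 125 128 126 124 123 123 116 141 185 215 228 220 168 130 127 126 124
 152 182 190]
```

Request:
carry_out --targets '[{"tx":0,"ty":0.0007,"tz":0.02,"yaw":0},{"tx":0,"ty":0.0007,"tz":0.04,"yaw":0},{"tx":0,"ty":0.0007,"tz":0.048,"yaw":0},{"tx":0,"ty":0.0007,"tz":0.05,"yaw":0},{"tx":0,"ty":0.0007,"tz":0.05,"yaw":0}]'

```text
time_s: 18.27
position: [478.5, -10.1, 250.4]
ee_rot: [0.638, 0.77, 0.0, 0.0]
contact_force: [-0.1, -0.7, 0.3]
finger_gap: 22.2
```

```bash
python3 - <<'E'
from h import *
S=cv2.cvtColor(vision.get_image('side'),cv2.COLOR_RGB2BGR)
cv2.imwrite('pics/zs13.png',cv2.resize(S[200:300,250:370],None,fx=5.5,fy=5.5,interpolation=cv2.INTER_CUBIC))
s=readout.observe();p=s['position'];print(p,s['contact_force'],s['time_s'],s['finger_gap'])
E
```

```text
[478.56627757 -10.05445463 250.56076178] [0.08998374 0.39166609 0.5561372 ] 18.325 22.027857564924258
```

View pics/zs13.png

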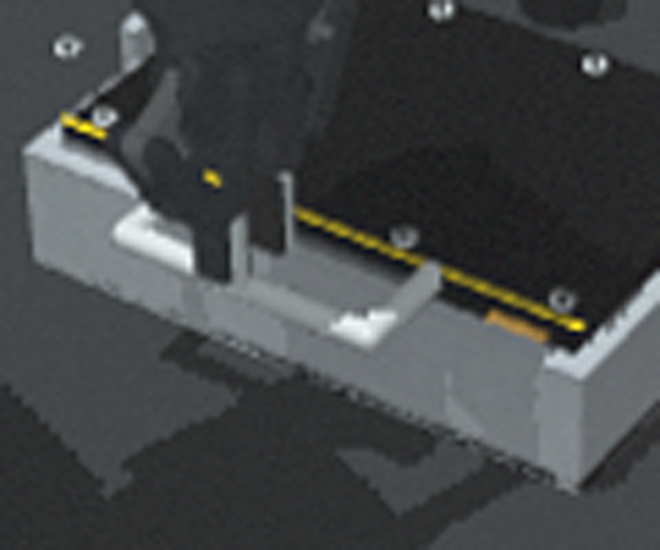

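Request:
carry_out --targets '[{"tx":0,"ty":0,"tz":0.008,"yaw":0},{"tx":0,"ty":0,"tz":0.016,"yaw":0},{"tx":0,"ty":0,"tz":0.022,"yaw":0},{"tx":0,"ty":0,"tz":0.023,"yaw":0},{"tx":0,"ty":0,"tz":0.023,"yaw":0}]'

```text
time_s: 18.95
position: [478.3, -9.8, 226.9]
ee_rot: [0.638, 0.77, 0.0, -0.0]
contact_force: [-0.2, -0.2, 0.1]
finger_gap: 22.3
```

```bash
python3 - <<'E'
from h import *
S=cv2.cvtColor(vision.get_image('side'),cv2.COLOR_RGB2BGR)
cv2.imwrite('pics/zs14.png',cv2.resize(S[200:300,250:370],None,fx=5.5,fy=5.5,interpolation=cv2.INTER_CUBIC))
s=readout.observe();p=s['position'];print(p,s['contact_force'],s['time_s'],s['finger_gap'])
E
```

```text
[478.3553958   -9.86514413 227.0482583 ] [-0.80301069 -0.53118255  0.6122274 ] 19.0 22.11374294477178
```

View pics/zs14.png

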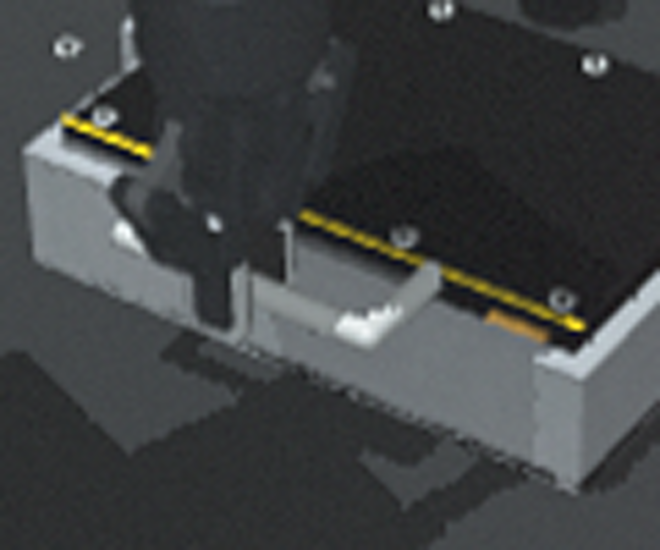

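Request:
carry_out --targets '[{"tx":0,"ty":0,"tz":0,"yaw":0},{"tx":0,"ty":0,"tz":0,"yaw":0},{"tx":0,"ty":0,"tz":0,"yaw":0},{"tx":0,"ty":0,"tz":0,"yaw":0},{"tx":0,"ty":0,"tz":0,"yaw":0}]' --gripper 1 --force 20

```text
time_s: 19.62
position: [478.7, -9.8, 227.3]
ee_rot: [0.638, 0.77, 0.001, 0.001]
contact_force: [4.0, 0.9, 0.5]
finger_gap: 10.8
```

```bash
python3 - <<'E'
from h import *
s=readout.observe();p=s['position'];print(p,s['contact_force'],s['moment'],s['time_s'],s['finger_gap'])
f=s['contact_force'];print('along hatch x',f[0]*np.cos(.187)+f[1]*np.sin(.187))
E
```

```text
[478.73929163  -9.80451802 227.26153791] [3.99794046 0.89478799 0.52377749] [ 0.29229716 -0.52993004 -0.03189258] 19.625 10.781825859190564
along hatch x 4.094593788421935
```

```bash
python3 - <<'E'
import numpy as np
th=np.minimum(np.r_[.01,.03,np.arange(.055,.52,.0275)],.5)
for t in th: print('%.3f ty %.4f tz %.4f'%(t,.215*(1-np.cos(t))+.0004,-.215*np.sin(t)))
E
```

```text
0.010 ty 0.0004 tz -0.0021
0.030 ty 0.0005 tz -0.0064
0.055 ty 0.0007 tz -0.0118
0.083 ty 0.0011 tz -0.0177
0.110 ty 0.0017 tz -0.0236
0.138 ty 0.0024 tz -0.0295
0.165 ty 0.0033 tz -0.0353
0.193 ty 0.0044 tz -0.0411
0.220 ty 0.0056 tz -0.0469
0.248 ty 0.0070 tz -0.0527
0.275 ty 0.0085 tz -0.0584
0.303 ty 0.0102 tz -0.0641
0.330 ty 0.0120 tz -0.0697
0.358 ty 0.0140 tz -0.0752
0.385 ty 0.0161 tz -0.0807
0.413 ty 0.0184 tz -0.0862
0.440 ty 0.0209 tz -0.0916
0.468 ty 0.0235 tz -0.0969
0.495 ty 0.0262 tz -0.1021
```

Request:
carry_out --targets '[{"tx":0,"ty":0.0004,"tz":-0.0021,"yaw":0},{"tx":0,"ty":0.0005,"tz":-0.0064,"yaw":0},{"tx":0,"ty":0.0007,"tz":-0.0118,"yaw":0},{"tx":0,"ty":0.0011,"tz":-0.0177,"yaw":0},{"tx":0,"ty":0.0017,"tz":-0.0236,"yaw":0},{"tx":0,"ty":0.0024,"tz":-0.0295,"yaw":0},{"tx":0,"ty":0.0024,"tz":-0.0295,"yaw":0}]'

```text
time_s: 20.5
position: [480.9, -9.4, 256.9]
ee_rot: [0.638, 0.77, 0.0, 0.001]
contact_force: [4.8, 2.3, -3.3]
finger_gap: 11.0
```

```bash
python3 - <<'E'
from h import *
s=readout.observe();p=s['position'];print(p,s['contact_force'],s['moment'],s['time_s'],s['finger_gap'])
f=s['contact_force'];print('along hatch x',f[0]*np.cos(.187)+f[1]*np.sin(.187))
S=cv2.cvtColor(vision.get_image('side'),cv2.COLOR_RGB2BGR)
cv2.imwrite('pics/zs15.png',cv2.resize(S[160:300,240:420],None,fx=4,fy=4,interpolation=cv2.INTER_CUBIC))
E
```

```text
[480.86094326  -9.41999605 256.90306743] [ 4.77868599  2.25259606 -3.32044403] [ 0.24960514 -0.74475563 -0.0038491 ] 20.5 11.000584269538265
along hatch x 5.114160968944299
```

View pics/zs15.png

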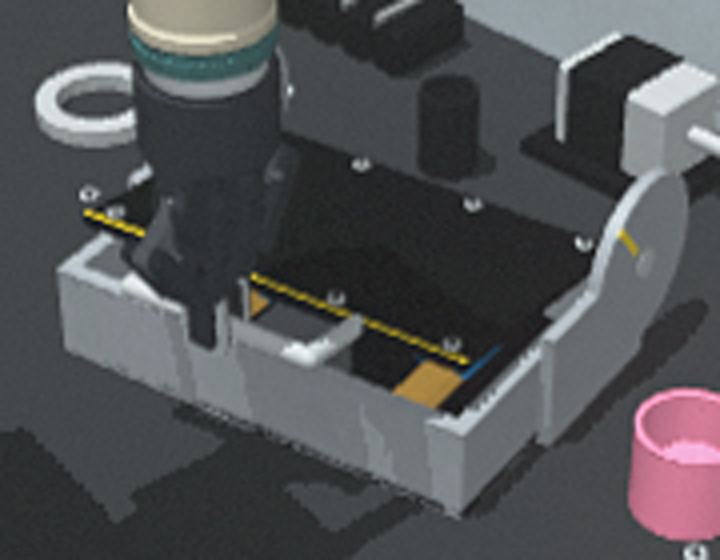

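```bash
python3 - <<'E'
import numpy as np
th=np.r_[.145,.165,np.arange(.1925,.67,.0275)]
for t in th: print('%.3f ty %.4f tz %.4f'%(t,.215*(1-np.cos(t))+.001-.0024,-.215*np.sin(t)+.0295))
E
```

```text
0.145 ty 0.0009 tz -0.0016
0.165 ty 0.0015 tz -0.0058
0.193 ty 0.0026 tz -0.0116
0.220 ty 0.0038 tz -0.0174
0.247 ty 0.0052 tz -0.0232
0.275 ty 0.0067 tz -0.0289
0.302 ty 0.0084 tz -0.0346
0.330 ty 0.0102 tz -0.0402
0.357 ty 0.0122 tz -0.0457
0.385 ty 0.0143 tz -0.0512
0.412 ty 0.0166 tz -0.0567
0.440 ty 0.0191 tz -0.0621
0.467 ty 0.0217 tz -0.0674
0.495 ty 0.0244 tz -0.0726
0.522 ty 0.0273 tz -0.0778
0.550 ty 0.0303 tz -0.0829
0.577 ty 0.0335 tz -0.0879
0.605 ty 0.0368 tz -0.0928
0.632 ty 0.0402 tz -0.0976
0.660 ty 0.0438 tz -0.1023
```

Request:
carry_out --targets '[{"tx":0,"ty":0.0009,"tz":-0.0016,"yaw":0},{"tx":0,"ty":0.0015,"tz":-0.0058,"yaw":0},{"tx":0,"ty":0.0026,"tz":-0.0116,"yaw":0},{"tx":0,"ty":0.0038,"tz":-0.0174,"yaw":0},{"tx":0,"ty":0.0052,"tz":-0.0232,"yaw":0},{"tx":0,"ty":0.0067,"tz":-0.0289,"yaw":0},{"tx":0,"ty":0.0084,"tz":-0.0346,"yaw":0},{"tx":0,"ty":0.0102,"tz":-0.0402,"yaw":0},{"tx":0,"ty":0.0122,"tz":-0.0457,"yaw":0},{"tx":0,"ty":0.0143,"tz":-0.0512,"yaw":0},{"tx":0,"ty":0.0166,"tz":-0.0567,"yaw":0},{"tx":0,"ty":0.0166,"tz":-0.0567,"yaw":0},{"tx":0,"ty":0.0166,"tz":-0.0567,"yaw":0}]'

```text
time_s: 22.18
position: [496.4, -6.5, 313.0]
ee_rot: [0.638, 0.77, -0.001, -0.0]
contact_force: [-0.1, -2.1, -1.9]
finger_gap: 10.9
```

```bash
python3 - <<'E'
from h import *
s=readout.observe();p=s['position'];print(p,s['contact_force'],s['moment'],s['time_s'],s['finger_gap'])
f=s['contact_force'];print('along hatch x',f[0]*np.cos(.187)+f[1]*np.sin(.187))
S=cv2.cvtColor(vision.get_image('side'),cv2.COLOR_RGB2BGR)
cv2.imwrite('pics/zs16.png',cv2.resize(S[120:300,240:420],None,fx=3.2,fy=3.2,interpolation=cv2.INTER_CUBIC))
E
```

```text
[496.41619095  -6.45882021 313.03102436] [-0.05979499 -2.10809553 -1.91008791] [-0.38939875  0.32486693  0.0260979 ] 22.175 10.905246224354444
along hatch x -0.45067287876667095
```

View pics/zs16.png

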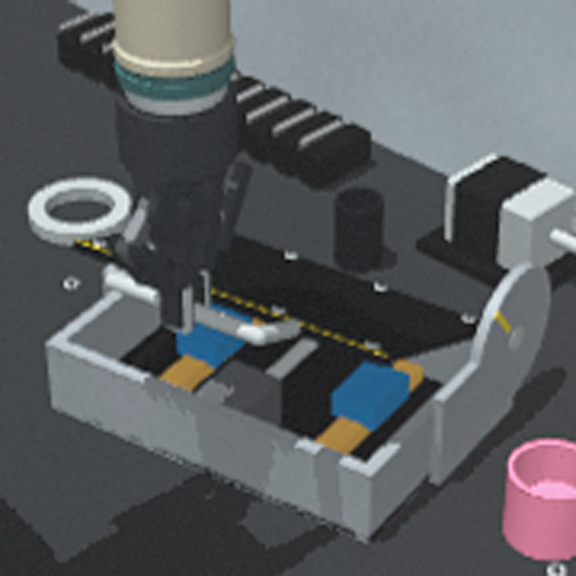

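```bash
python3 - <<'E'
import numpy as np
th=np.r_[.42,.44,np.arange(.4675,.86,.0275),.86,.86]
for t in th: print('{"tx": 0, "ty": %.4f, "tz": %.4f, "yaw": 0},'%(.215*(1-np.cos(t))+.001-.019,-.215*np.sin(t)+.0862),'%.3f'%t)
E
```

```text
{"tx": 0, "ty": 0.0007, "tz": -0.0015, "yaw": 0}, 0.420
{"tx": 0, "ty": 0.0025, "tz": -0.0054, "yaw": 0}, 0.440
{"tx": 0, "ty": 0.0051, "tz": -0.0107, "yaw": 0}, 0.468
{"tx": 0, "ty": 0.0078, "tz": -0.0159, "yaw": 0}, 0.495
{"tx": 0, "ty": 0.0107, "tz": -0.0211, "yaw": 0}, 0.523
{"tx": 0, "ty": 0.0137, "tz": -0.0262, "yaw": 0}, 0.550
{"tx": 0, "ty": 0.0169, "tz": -0.0312, "yaw": 0}, 0.578
{"tx": 0, "ty": 0.0202, "tz": -0.0361, "yaw": 0}, 0.605
{"tx": 0, "ty": 0.0236, "tz": -0.0409, "yaw": 0}, 0.633
{"tx": 0, "ty": 0.0272, "tz": -0.0456, "yaw": 0}, 0.660
{"tx": 0, "ty": 0.0308, "tz": -0.0502, "yaw": 0}, 0.688
{"tx": 0, "ty": 0.0347, "tz": -0.0548, "yaw": 0}, 0.715
{"tx": 0, "ty": 0.0386, "tz": -0.0592, "yaw": 0}, 0.743
{"tx": 0, "ty": 0.0426, "tz": -0.0635, "yaw": 0}, 0.770
{"tx": 0, "ty": 0.0468, "tz": -0.0677, "yaw": 0}, 0.798
{"tx": 0, "ty": 0.0511, "tz": -0.0717, "yaw": 0}, 0.825
{"tx": 0, "ty": 0.0555, "tz": -0.0757, "yaw": 0}, 0.853
{"tx": 0, "ty": 0.0567, "tz": -0.0767, "yaw": 0}, 0.860
{"tx": 0, "ty": 0.0567, "tz": -0.0767, "yaw": 0}, 0.860
```

Request:
carry_out --targets '[{"tx":0,"ty":0.0007,"tz":-0.0015,"yaw":0},{"tx":0,"ty":0.0025,"tz":-0.0054,"yaw":0},{"tx":0,"ty":0.0051,"tz":-0.0107,"yaw":0},{"tx":0,"ty":0.0078,"tz":-0.0159,"yaw":0},{"tx":0,"ty":0.0107,"tz":-0.0211,"yaw":0},{"tx":0,"ty":0.0137,"tz":-0.0262,"yaw":0},{"tx":0,"ty":0.0169,"tz":-0.0312,"yaw":0},{"tx":0,"ty":0.0202,"tz":-0.0361,"yaw":0},{"tx":0,"ty":0.0236,"tz":-0.0409,"yaw":0},{"tx":0,"ty":0.0272,"tz":-0.0456,"yaw":0},{"tx":0,"ty":0.0308,"tz":-0.0502,"yaw":0},{"tx":0,"ty":0.0347,"tz":-0.0548,"yaw":0},{"tx":0,"ty":0.0386,"tz":-0.0592,"yaw":0},{"tx":0,"ty":0.0426,"tz":-0.0635,"yaw":0},{"tx":0,"ty":0.0468,"tz":-0.0677,"yaw":0},{"tx":0,"ty":0.0511,"tz":-0.0717,"yaw":0},{"tx":0,"ty":0.0555,"tz":-0.0757,"yaw":0},{"tx":0,"ty":0.0567,"tz":-0.0767,"yaw":0},{"tx":0,"ty":0.0567,"tz":-0.0767,"yaw":0}]'

```text
time_s: 24.6
position: [551.2, 4.0, 392.0]
ee_rot: [0.638, 0.77, -0.001, -0.001]
contact_force: [-9.0, -4.0, 8.6]
finger_gap: 11.5
```

```bash
python3 - <<'E'
from h import *
s=readout.observe();p=s['position'];print(p,s['contact_force'],s['moment'],s['time_s'],s['finger_gap'])
f=s['contact_force'];print('along hatch x',f[0]*np.cos(.187)+f[1]*np.sin(.187))
S=cv2.cvtColor(vision.get_image('side'),cv2.COLOR_RGB2BGR)
cv2.imwrite('pics/zs17.png',cv2.resize(S[100:300,230:430],None,fx=3,fy=3,interpolation=cv2.INTER_CUBIC))
E
```

```text
[551.18418162   3.99190497 391.99505439] [-8.99624229 -4.01721024  8.59044713] [-6.75175444e-01  1.53221629e+00  4.59718142e-04] 24.6 11.50013614518966
along hatch x -9.58625306366009
```

View pics/zs17.png

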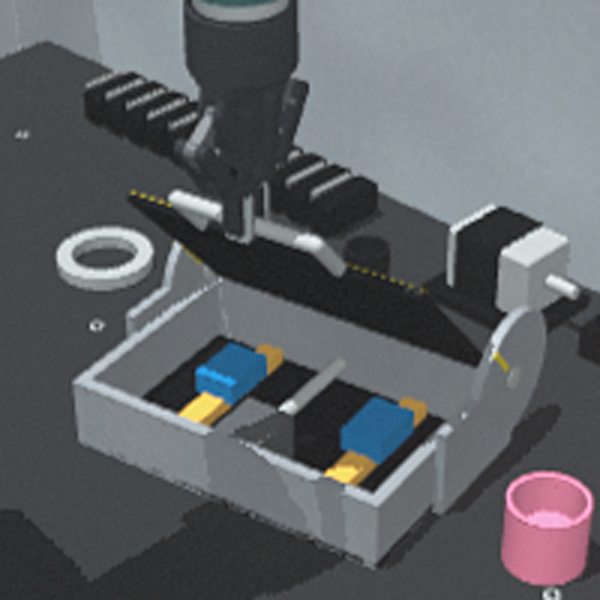

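```bash
python3 - <<'E'
import numpy as np
for t in [.86,.865,.88,.9,.92,.94,.96,.98,.99,.995]: print('{"tx": 0, "ty": %.4f, "tz": %.4f, "yaw": 0},'%(.216-.2162*np.cos(t)-.0757,-.2162*np.sin(t)+.1629),'%.3f'%t)
E
```

```text
{"tx": 0, "ty": -0.0008, "tz": -0.0009, "yaw": 0}, 0.860
{"tx": 0, "ty": 0.0001, "tz": -0.0016, "yaw": 0}, 0.865
{"tx": 0, "ty": 0.0025, "tz": -0.0037, "yaw": 0}, 0.880
{"tx": 0, "ty": 0.0059, "tz": -0.0065, "yaw": 0}, 0.900
{"tx": 0, "ty": 0.0093, "tz": -0.0091, "yaw": 0}, 0.920
{"tx": 0, "ty": 0.0128, "tz": -0.0117, "yaw": 0}, 0.940
{"tx": 0, "ty": 0.0163, "tz": -0.0142, "yaw": 0}, 0.960
{"tx": 0, "ty": 0.0199, "tz": -0.0167, "yaw": 0}, 0.980
{"tx": 0, "ty": 0.0217, "tz": -0.0178, "yaw": 0}, 0.990
{"tx": 0, "ty": 0.0226, "tz": -0.0184, "yaw": 0}, 0.995
```

Request:
carry_out --targets '[{"tx":0,"ty":-0.0008,"tz":-0.0009,"yaw":0},{"tx":0,"ty":0.0001,"tz":-0.0016,"yaw":0},{"tx":0,"ty":0.0025,"tz":-0.0037,"yaw":0},{"tx":0,"ty":0.0059,"tz":-0.0065,"yaw":0},{"tx":0,"ty":0.0093,"tz":-0.0091,"yaw":0},{"tx":0,"ty":0.0128,"tz":-0.0117,"yaw":0},{"tx":0,"ty":0.0163,"tz":-0.0142,"yaw":0},{"tx":0,"ty":0.0199,"tz":-0.0167,"yaw":0},{"tx":0,"ty":0.0217,"tz":-0.0178,"yaw":0},{"tx":0,"ty":0.0226,"tz":-0.0184,"yaw":0},{"tx":0,"ty":0.0226,"tz":-0.0184,"yaw":0},{"tx":0,"ty":0.0226,"tz":-0.0184,"yaw":0}]'

```text
time_s: 26.15
position: [574.7, 8.4, 410.5]
ee_rot: [0.638, 0.77, 0.001, 0.001]
contact_force: [-4.0, -2.8, 6.6]
finger_gap: 11.0
```

```bash
python3 - <<'E'
from h import *
s=readout.observe();p=s['position'];print(p,s['contact_force'],s['moment'],s['time_s'],s['finger_gap'])
f=s['contact_force'];print('along hatch x',f[0]*np.cos(.187)+f[1]*np.sin(.187))
S=cv2.cvtColor(vision.get_image('side'),cv2.COLOR_RGB2BGR);cv2.imwrite('pics/side18.png',S)
cv2.imwrite('pics/zs18.png',cv2.resize(S[100:300,230:430],None,fx=3,fy=3,interpolation=cv2.INTER_CUBIC))
E
```

```text
[574.73544275   8.44161267 410.54580274] [-4.03344438 -2.79463971  6.63096629] [-0.52215702  0.81229302 -0.05618151] 26.15 11.048711866552603
along hatch x -4.482684047727632
```

View pics/zs18.png

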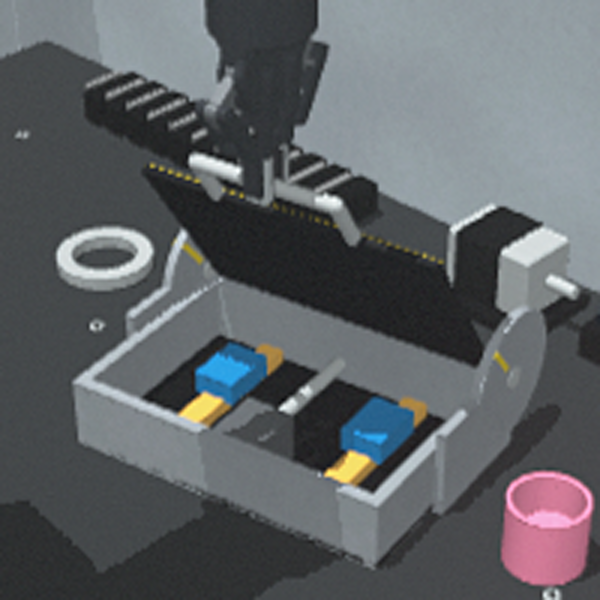

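```bash
cat >> h.py <<'E'
a_=.187;UX=np.array([np.cos(a_),np.sin(a_)]);UY=np.array([-UX[1],UX[0]])
PULL=np.array([479.2,-9.7]);H=PULL+215*UX
def barpt(t,y,r=215): return np.r_[H-r*np.cos(t)*UX+y*UY,66+r*np.sin(t)]
E
python3 - <<'E'
from h import *
for t in(.9,.95,1.0,1.05,1.1):
    print(t,[((proj('side',barpt(t,y,r))[0]-[230,100])*3).round(0) for y,r in((60,215),(-60,215),(-130,172),(130,172))])
s=readout.observe()
p=s['position'][:2]; d=(p-PULL)@UX; print('bar from x',np.arccos((215-d)/215), 'z', np.arcsin((s['position'][2]-227.3)/215), np.arctan2(s['position'][2]-227.3,215-d), np.hypot(s['position'][2]-227.3,215-d))
E
```

```text
0.9 [array([183., 184.]), array([323., 230.]), array([429., 283.]), array([133., 183.])]
0.95 [array([190., 171.]), array([330., 216.]), array([434., 272.]), array([138., 174.])]
1.0 [array([197., 158.]), array([337., 203.]), array([439., 262.]), array([143., 164.])]
1.05 [array([204., 146.]), array([344., 191.]), array([445., 252.]), array([148., 155.])]
1.1 [array([212., 135.]), array([351., 178.]), array([451., 242.]), array([154., 146.])]
bar from x 0.9910824627352717 z 1.0203536254677852 0.9995568999223908 217.82708536492856
```

```bash
python3 - <<'E'
import numpy as np
for t in [.99,.975,.955,.935,.915,.895,.875,.855,.835,.815,.795,.775,.755,.735,.718,.707,.7]: print('{"tx": 0, "ty": %.4f, "tz": %.4f, "yaw": 0},'%(.216-.2166*np.cos(t)-.0983,-.2166*np.sin(t)+.1813),'%.3f'%t)
E
```

```text
{"tx": 0, "ty": -0.0011, "tz": 0.0002, "yaw": 0}, 0.990
{"tx": 0, "ty": -0.0038, "tz": 0.0020, "yaw": 0}, 0.975
{"tx": 0, "ty": -0.0074, "tz": 0.0045, "yaw": 0}, 0.955
{"tx": 0, "ty": -0.0109, "tz": 0.0070, "yaw": 0}, 0.935
{"tx": 0, "ty": -0.0144, "tz": 0.0096, "yaw": 0}, 0.915
{"tx": 0, "ty": -0.0178, "tz": 0.0123, "yaw": 0}, 0.895
{"tx": 0, "ty": -0.0211, "tz": 0.0151, "yaw": 0}, 0.875
{"tx": 0, "ty": -0.0244, "tz": 0.0179, "yaw": 0}, 0.855
{"tx": 0, "ty": -0.0277, "tz": 0.0207, "yaw": 0}, 0.835
{"tx": 0, "ty": -0.0309, "tz": 0.0237, "yaw": 0}, 0.815
{"tx": 0, "ty": -0.0340, "tz": 0.0267, "yaw": 0}, 0.795
{"tx": 0, "ty": -0.0370, "tz": 0.0297, "yaw": 0}, 0.775
{"tx": 0, "ty": -0.0400, "tz": 0.0329, "yaw": 0}, 0.755
{"tx": 0, "ty": -0.0430, "tz": 0.0361, "yaw": 0}, 0.735
{"tx": 0, "ty": -0.0454, "tz": 0.0388, "yaw": 0}, 0.718
{"tx": 0, "ty": -0.0470, "tz": 0.0406, "yaw": 0}, 0.707
{"tx": 0, "ty": -0.0480, "tz": 0.0418, "yaw": 0}, 0.700
```

Request:
carry_out --targets '[{"tx":0,"ty":-0.0011,"tz":0.0002,"yaw":0},{"tx":0,"ty":-0.0038,"tz":0.002,"yaw":0},{"tx":0,"ty":-0.0074,"tz":0.0045,"yaw":0},{"tx":0,"ty":-0.0109,"tz":0.007,"yaw":0},{"tx":0,"ty":-0.0144,"tz":0.0096,"yaw":0},{"tx":0,"ty":-0.0178,"tz":0.0123,"yaw":0},{"tx":0,"ty":-0.0211,"tz":0.0151,"yaw":0},{"tx":0,"ty":-0.0244,"tz":0.0179,"yaw":0},{"tx":0,"ty":-0.0277,"tz":0.0207,"yaw":0},{"tx":0,"ty":-0.0309,"tz":0.0237,"yaw":0},{"tx":0,"ty":-0.034,"tz":0.0267,"yaw":0},{"tx":0,"ty":-0.037,"tz":0.0297,"yaw":0},{"tx":0,"ty":-0.04,"tz":0.0329,"yaw":0},{"tx":0,"ty":-0.043,"tz":0.0361,"yaw":0},{"tx":0,"ty":-0.0454,"tz":0.0388,"yaw":0},{"tx":0,"ty":-0.047,"tz":0.0406,"yaw":0},{"tx":0,"ty":-0.048,"tz":0.0418,"yaw":0},{"tx":0,"ty":-0.048,"tz":0.0418,"yaw":0},{"tx":0,"ty":-0.048,"tz":0.0418,"yaw":0}]'

```text
time_s: 28.58
position: [527.8, -0.5, 366.5]
ee_rot: [0.638, 0.77, 0.0, 0.0]
contact_force: [-2.2, -1.6, 1.2]
finger_gap: 11.0
```

```bash
python3 - <<'E'
from h import *
s=readout.observe();p=s['position'];print(p,s['contact_force'],s['moment'],s['time_s'],s['finger_gap'],s['qvel'])
f=s['contact_force'];print('along hatch x',f[0]*np.cos(.187)+f[1]*np.sin(.187))
d=(p[:2]-PULL)@UX; print('theta x',np.arccos((215-d)/215),'z',np.arcsin((p[2]-227.3)/215),np.hypot(p[2]-227.3,215-d))
S=cv2.cvtColor(vision.get_image('side'),cv2.COLOR_RGB2BGR);cv2.imwrite('pics/side19.png',S)
cv2.imwrite('pics/zs19.png',cv2.resize(S[100:300,230:430],None,fx=3,fy=3,interpolation=cv2.INTER_CUBIC))
for t in(.6,.65,.7,.75,.8):
    print(t,[((proj('side',barpt(t,y,r))[0]-[230,100])*3).round(0) for y,r in((60,215),(-60,215),(-130,172),(130,172))])
E
```

```text
[ 5.27841575e+02 -4.78968921e-01  3.66474720e+02] [-2.1563394  -1.58733281  1.19497027] [-0.33100997  0.16532777 -0.01332026] 28.575 10.98858970185641 [ 0.00124926 -0.00099748 -0.0042175   0.00028078 -0.00059287 -0.00031282]
along hatch x -2.4138508957923333
theta x 0.69237698132783 z 0.7040687272174859 216.23423702894584
0.6 [array([150., 266.]), array([288., 316.]), array([401., 352.]), array([107., 246.])]
0.65 [array([155., 252.]), array([293., 301.]), array([405., 340.]), array([111., 235.])]
0.7 [array([160., 238.]), array([299., 287.]), array([409., 328.]), array([115., 224.])]
0.75 [array([165., 224.]), array([304., 272.]), array([414., 317.]), array([119., 214.])]
0.8 [array([171., 210.]), array([310., 258.]), array([419., 305.]), array([123., 204.])]
```

View pics/zs19.png

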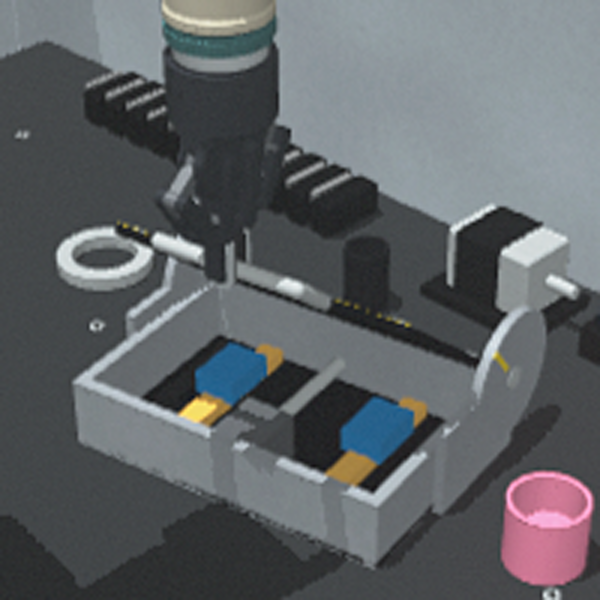

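View pics/side19.png

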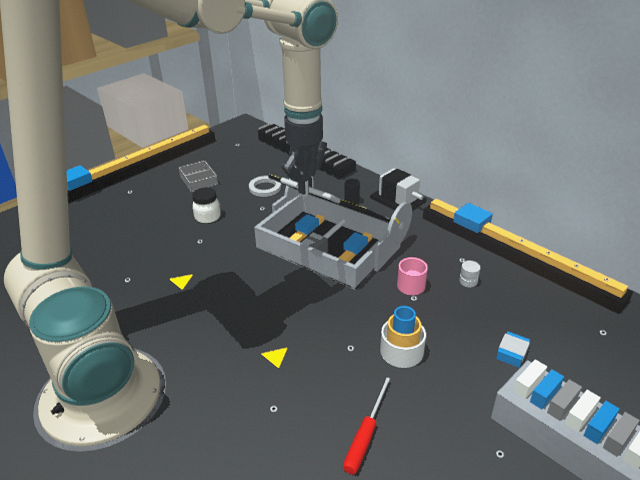

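Request:
carry_out --targets '[{"tx":0,"ty":0,"tz":0,"yaw":0},{"tx":0,"ty":0,"tz":0,"yaw":0},{"tx":0,"ty":0,"tz":0,"yaw":0},{"tx":0,"ty":0,"tz":0,"yaw":0},{"tx":0,"ty":0,"tz":0,"yaw":0},{"tx":0,"ty":0,"tz":0,"yaw":0},{"tx":0,"ty":0,"tz":0,"yaw":0},{"tx":0,"ty":0,"tz":0,"yaw":0}]'

```text
time_s: 29.62
position: [527.8, -0.5, 366.5]
ee_rot: [0.638, 0.77, 0.0, 0.0]
contact_force: [0.8, -2.3, 0.2]
finger_gap: 10.6
```

```bash
python3 - <<'E'
from h import *
S=cv2.cvtColor(vision.get_image('side'),cv2.COLOR_RGB2BGR);T=cv2.cvtColor(vision.get_image('top'),cv2.COLOR_RGB2BGR)
cv2.imwrite('pics/side20.png',S);cv2.imwrite('pics/top20.png',T)
d=cv2.absdiff(S,load('pics/side19.png')).max(2);print('changed px in hatch area',(d[150:300,240:430]>40).sum(),(d>40).sum())
# bystanders vs start
for n,im,o in(('side',S,load('pics/side0.png')),('top',T,load('pics/top0.png'))):
    dd=(cv2.absdiff(im,o).max(2)>70).astype(np.uint8)*255; cv2.imwrite(f'pics/diff_{n}.png',dd)
W=([0,0,110],[180,60,255])
print(readout.observe()['position'],readout.observe()['finger_gap'],readout.observe()['contact_force'])
B=([95,80,40],[125,255,255]);Y=([12,100,60],[28,255,255])
for n,im,u,ul in(('side',S,(404,330),(403,342)),('top',T,(433,259),(433,259))):
    print(n,rimfit(n,blob(im,*B,u,24),104,20)[0],rimfit(n,blob(im,*Y,u,24),78,31)[0],rimfit(n,blob(im,[0,0,110],[180,60,255],ul,30),52,42)[0])
E
```

```text
changed px in hatch area 0 1
[ 5.27798976e+02 -4.90262631e-01  3.66492281e+02] 10.841061626887996 [ 0.69034764 -2.49403636 -0.27601661]
side [ 459.82072243 -328.205408     20.01008543] [ 462.54866034 -326.93849584   29.02462029] [ 466.88622961 -323.69936501   38.82775113]
top [ 459.51055982 -325.97054182   18.63096435] [ 460.56629848 -324.76414883   30.30288844] [ 461.88717857 -326.33201015   41.77606296]
```

View pics/top20.png

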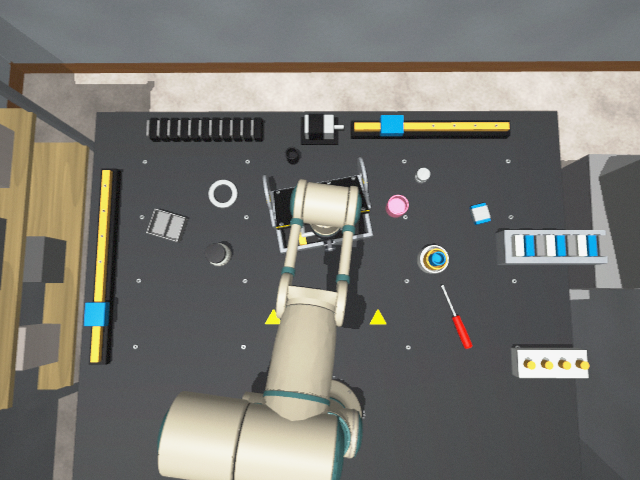

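```bash
python3 -c "
from cell import env
print(env.job_done())"
```

```text
the job is handed in; nothing more can be done
None
```

I nested the cups, tested the cover and handed the job in at about 29.7 s, with the fingers still holding the pull bar. `env.job_done()` gives no verdict, so everything below rests on my own measurements.

- **Cups:** The medium cup went into the large one and the small into the medium. At the end the top-view rim fits put the three axes within about 2.5 mm of each other. All three look upright and seated in the side view. The large cup's top-view fit is identical to the start.
- **Cover:** I raised it to about 1.0 rad (57°), going by the arm's position and the side picture. I then eased it back to about 0.70 rad (40°). Two side pictures a second apart showed no movement at the hatch, and the finger gap was steady at about 11 mm on the 12 mm bar.
- **Bystanders:** None were touched knowingly, and by eye they look unmoved in the last top picture. I made start-to-end difference pictures but did not examine them.

**Checks that disagreed:**
- The two cameras differ by 1 to 3 mm.
- The side-view fit of the large cup at the end was off by about 5 mm (radius 38.8 instead of 42 mm), which I put down to the inner cups hiding part of the rim.
- The finger gap reads 1 to 2.5 mm below the true size of whatever is held.
- While lifting, the wrist force rose to about 13 N, directed away from the hinge. I widened the arc by about 1 mm, which brought it down to about 8 N at the top and 2–3 N at the end.

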